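Make up two roofing sample stands

ROBOT

A 6-joint arm with a two-finger parallel gripper is mounted at the origin on the work surface. World frame = base frame: x ahead of the robot, y to its left, z up, the work surface at z = 0. Lengths are in m, angles in rad, forces in N, time in s.
With the tool pointing down it reaches from about 0.275 to 0.85 m from the base axis. Payload 5.2 kg.
Tool frame: the origin (TCP) lies on the centre line of the jaws, within the pads' length; the fingertips stand bot.tcp_to_tips ahead of it and the grasp point (between the pads) lies 3 mm ahead of it (bot.tcp_to_tips is the distance from the TCP to the fingertips, in m); z points along the fingers, y is the line along which they close (so a half turn about z gives the same grasp; the last joint's range is limited). The gripper opens to 85 mm and grips with 20 to 120 N. Pads are 22 mm wide; open, the fingers measure 114 mm over their backs; the gripper's body (76 mm by 85 mm) begins 54 mm behind the grasp point. The pads swing forward as they close: fully open they stand 13 mm farther back than shut.
Start: joints at [-1.443, 0.259, 1.535, -0, 1.348, -0.203], TCP at [0.179, -0.52, 0.215] pointing down, gripper open.
Joint ranges: [-3.14, 3.14], [-0.91, 2.08], [0.19, 2.58], [-1.22, 4.36], [0.22, 2.71], [-3.12, 3.12]. Speed limits (rad/s): [2.57, 2.57, 3.14, 3.14, 3.14, 3.14].

INTERFACE

Orientations are given as a unit quaternion [x, y, z, w].
In Python, from bench import bot gives the robot as it stands. The module is installed in compiled form; this text tells all that it offers.
- The arm moves only by the tool play_rows, never from a script. Its arguments are lists of equal length, an entry for each row: "rotation": the turn, a rotation vector about the tool's x, y, z in degrees, a list of three; "dp": the shift along the tool's x, y, z in m, a list of three; "gripper": the opening, from -1 (shut) to 1 (fully open). A call has 1 to 20 rows; each row is the pose to reach, as a shift and turn from the pose commanded when the call began, along the tool's axes at that moment; what a row does not reach only later rows make up. A row lasts 1/8 s, in which the tool goes at most 62.5 mm and 10.7 degrees, less where a joint would pass 70% of its speed; a pose out of reach is approached as far as the arm can. A call with a gripper value outside its range is refused whole. The fingers move at their own pace and stop on an object; "newtons" is the grip in N (left out, the last holds). Time passes only in rows, so rows that repeat a pose let the fingers close. It gives the time, the measured TCP pose, the force, the opening and the grip force at its end, in the units of the state.
- bot.sense(): the state, without advancing time (a new reading comes with each control period).
- bot.camera(name): name is "scene" or "top" or "wrist"; returns the picture (384x512x3 uint8, blue, green, red); there is no depth.
- bot.camera_params(name): a dict with "mtx" (3x3 intrinsics, pixels), "rvec" (rotation vector, rad) and "tvec" (3), from world to camera coordinates, as OpenCV has them; the wrist camera has in their place "hand_eye" (4x4, takes a point from camera to tool coordinates, whose origin is the TCP and whose axes are the flange's). Camera axes: x right, y down, z forward; pixel columns grow to the right and rows downward; lengths in m; the calibration is good to about 2 mm. A picture is of the moment at which its call begins: read the wrist's pose just before it. camera_params takes no time and is no camera call.
- bot.sign_off(): hands the job in; it is judged then, once.
The state is a dict: "clock": time; "joint_pos": joint angles; "joint_vel": joint speeds; "joint_efforts": joint torques, N m; "tcp_pos": TCP position; "orientation": TCP orientation; "wrist_force": force on the tool from outside, world axes, zero at the start; "moment": the same for the moment, N m; "gripper_width": opening from 0.0 (shut) to 1.0 (fully open); "grasp_force": force on a finger pad.
Only numpy, scipy, OpenCV 4.12 (cv2) and the standard library are available. Lean on these libraries where they do the work, as an engineer would, in place of code of your own. Each camera call takes 0.05 s, during which the arm holds its last target. There are 200 camera calls.

TASK

Make up the two customer sample stands. On the blue stand lay the copper shingle centrally at the foot of the sloping board, lengthwise up the slope with its lower edge against the stop, then lap the green shingle squarely over it with its lower edge on the black line, and stand the yellow-lidded tin in the pocket; on the red stand lay the zinc-grey shingle centrally against the stop in the same way and stand the white-lidded tin in its pocket. Leave the white shingle and the black-lidded tin where they are.

Things in the scene. Friction and masses are not known exactly. Their poses are not given: they have to be found in the camera images.
- blue_stand: fixed blue stand; origin under its base (190 x 210 mm, x by y), z up. Plywood board 110 mm wide, centred at y=45, slopes up to +x at 18 deg from x=-85, z=22 (5 mm high stop across the foot), 178 mm long; black line 60 mm up from the stop. Shingle at the stop: underside centre x=-37, z=37; second one lapped over it, lower edge on the line: x=18, z=59, 12 deg steep. Pocket: see red stand
- red_stand: fixed red stand, same build, sizes and frame as the blue one (board and stop there). On both stands a shallow square pocket for a tin lies beside the board, at the -y side: 74 mm square inside, centred at x=-45, y=-62 mm, floor at z=10 mm, rim at z=18 mm, base plate top z=10 mm
- copper_shingle: sample shingle of bright copper sheet metal with folded edges, a flat stiff rectangle 100 long x 60 wide x 6 mm thick, about 80 g, both faces and both ends alike; origin at the centre of its underside, x along the 100 mm length, y across the 60 mm width, z up
- green_shingle: sample shingle of pale patina-green sheet metal with folded edges, a flat stiff rectangle 100 long x 60 wide x 6 mm thick, about 80 g, both faces and both ends alike; origin at the centre of its underside, x along the 100 mm length, y across the 60 mm width, z up
- zinc_shingle: sample shingle of zinc-grey sheet metal with folded edges, a flat stiff rectangle 100 long x 60 wide x 6 mm thick, about 80 g, both faces and both ends alike; origin at the centre of its underside, x along the 100 mm length, y across the 60 mm width, z up
- white_shingle: sample shingle of white-painted sheet metal with folded edges, a flat stiff rectangle 100 long x 60 wide x 6 mm thick, about 80 g, both faces and both ends alike; origin at the centre of its underside, x along the 100 mm length, y across the 60 mm width, z up (stock, not wanted)
- yellow_tin: closed round nail tin, bright steel, yellow lid, 54 mm diameter, 40 mm high over the lid, about 150 g; origin at the centre of its underside, z up
- white_tin: closed round nail tin, bright steel, white lid, 54 mm diameter, 40 mm high over the lid, about 150 g; origin at the centre of its underside, z up
- black_tin: closed round nail tin, bright steel, black lid, 54 mm diameter, 40 mm high over the lid, about 150 g; origin at the centre of its underside, z up (stock, not wanted)
Mind the look-alikes: they are no part of the job. There is more than one size of the green_shingle; the one meant has the size given above.

How it is judged:
At the end, for the whole second after the job is handed in: Copper (blue stand) and zinc (red) lie on the slope within 10 mm of the stop, not on it; green rests on copper, lower edge within 10 mm of the line; all centred within 10 mm, square to 0.15 rad. Tins upright on their pocket floors. White shingle, black tin within 12 mm of their start. All at rest (x of copper_shingle in the frame of blue_stand between -0.0434 and -0.0274 m and y of copper_shingle in the frame of blue_stand between 0.035 and 0.055 m and z of copper_shingle in the frame of blue_stand between 0.0325 and 0.0435 m and angle between copper_shingle's own z axis and vertical between 0.27 and 0.36 rad and angle between the y axis of each of copper_shingle, green_shingle and the y axis of blue_stand, either way round below 0.15 rad and linear speed of each of copper_shingle, green_shingle, yellow_tin, zinc_shingle, white_tin below 0.02 m/s and angular speed of each of copper_shingle, green_shingle, yellow_tin, zinc_shingle, white_tin below 0.2 rad/s and x of green_shingle in the frame of blue_stand between 0.008 and 0.028 m and y of green_shingle in the frame of blue_stand between 0.035 and 0.055 m and z of green_shingle in the frame of blue_stand between 0.05 and 0.068 m and angle between green_shingle's own z axis and vertical between 0.12 and 0.29 rad and contact force between green_shingle and copper_shingle above 0.05 N and x of yellow_tin in the frame of blue_stand between -0.058 and -0.032 m and y of yellow_tin in the frame of blue_stand between -0.075 and -0.049 m and z of yellow_tin in the frame of blue_stand between 0.007 and 0.014 m and angle between each of yellow_tin, white_tin's own z axis and vertical below 0.08 rad and x of zinc_shingle in the frame of red_stand between -0.0434 and -0.0274 m and y of zinc_shingle in the frame of red_stand between 0.035 and 0.055 m and z of zinc_shingle in the frame of red_stand between 0.0325 and 0.0435 m and angle between zinc_shingle's own z axis and vertical between 0.27 and 0.36 rad and angle between the y axis of zinc_shingle and the y axis of red_stand, either way round below 0.15 rad and x of white_tin in the frame of red_stand between -0.058 and -0.032 m and y of white_tin in the frame of red_stand between -0.075 and -0.049 m and z of white_tin in the frame of red_stand between 0.007 and 0.014 m and distance of each of white_shingle, black_tin from where it was at the start of the episode below 0.012 m); the robot touches nothing.
It fails at once if the white shingle or the black-lidded tin, which are to be left alone, was disturbed (distance of any of white_shingle, black_tin from where it was at the start of the episode above 0.02 m).
It also fails if it takes over 120 s, if anything falls off the work surface, if the arm or the gripper's body presses on something with over 40 N, if the wrist force passes 120 N, or if a joint passes its speed limit or range.

## Working session

There is one attempt and no reset: what is moved stays moved. The work goes in short steps, Python scripts to look and compute and a tool call to move; the robot and the scene stay as the last step left them, time stands still between calls to the robot, and variables do not carry over. Pictures are saved under pics/ and viewed, at most 14 in all, crops included, and the job is handed in when it is done.

Besides the shell and the picture viewer there is one more tool, called in YAML: its name, and indented under it one key for each argument. play_rows: Moves the arm, as the interface text tells. Its arguments: {"type":"object","properties":{"rotation":{"type":"array","items":{"type":"array","items":{"type":"number"}}},"dp":{"type":"array","items":{"type":"array","items":{"type":"number"}}},"gripper":{"type":"array","items":{"type":"number"}},"newtons":{"type":"number"}},"required":["rotation","dp","gripper"]}

```bash
mkdir -p pics; python3 - <<'E'
from bench import bot
import cv2
print(bot.tcp_to_tips, bot.sense())
for n in("top","scene"):
    cv2.imwrite(f"pics/{n}0.png",cv2.resize(bot.camera(n),(800,600),interpolation=cv2.INTER_CUBIC)); print(n,bot.camera_params(n))
print(bot.camera_params("wrist"))
E
```

```text
0.022 {'clock': 0.0, 'joint_pos': array([-1.44282007e+00,  2.59335605e-01,  1.53608162e+00,  2.39961626e-05,
        1.34799929e+00, -2.02799592e-01]), 'joint_vel': array([ 6.58133377e-05, -1.10283597e-03,  8.85875975e-04, -8.52331138e-05,
        1.12186970e-03, -5.22520726e-04]), 'joint_efforts': array([ 1.04768616e-03, -4.46028185e+01, -2.90566206e+01, -2.28404924e-04,
        1.17633035e-02, -2.37104263e-05]), 'tcp_pos': array([ 0.17858589, -0.51961314,  0.21377929]), 'orientation': array([ 9.86354592e-01,  1.64632279e-01,  4.57998463e-05, -9.10855961e-04]), 'wrist_force': array([-0.37198189,  0.5354636 ,  0.26920762]), 'moment': array([ 0.06734806, -0.03897924, -0.02990095]), 'grasp_force': 0.0, 'gripper_width': 0.9978521308621008}
top {'mtx': array([[443.79373186,   0.        , 253.61979623],
       [  0.        , 443.79373186, 189.62854666],
       [  0.        ,   0.        ,   1.        ]]), 'rvec': array([ 2.13350777, -2.17080592,  0.17701026]), 'tvec': array([-0.14836281,  0.43799127,  1.52622374])}
scene {'mtx': array([[377.51629498,   0.        , 254.76906533],
       [  0.        , 377.51629498, 191.32989724],
       [  0.        ,   0.        ,   1.        ]]), 'rvec': array([ 2.16879084,  1.41534481, -0.43326409]), 'tvec': array([-0.0610496 , -0.34862349,  1.4865706 ])}
{'mtx': array([[339.4021513 ,   0.        , 257.2066916 ],
       [  0.        , 339.4021513 , 195.17761148],
       [  0.        ,   0.        ,   1.        ]]), 'hand_eye': array([[-5.65614740e-04, -9.62967406e-01, -2.69617239e-01,
         6.77611328e-02],
       [ 9.99999817e-01, -6.02386719e-04,  5.36469379e-05,
        -1.29724729e-04],
       [-2.14074097e-04, -2.69617159e-01,  9.62967570e-01,
        -1.58325615e-01],
       [ 0.00000000e+00,  0.00000000e+00,  0.00000000e+00,
         1.00000000e+00]])}
```

View pics/top0.png

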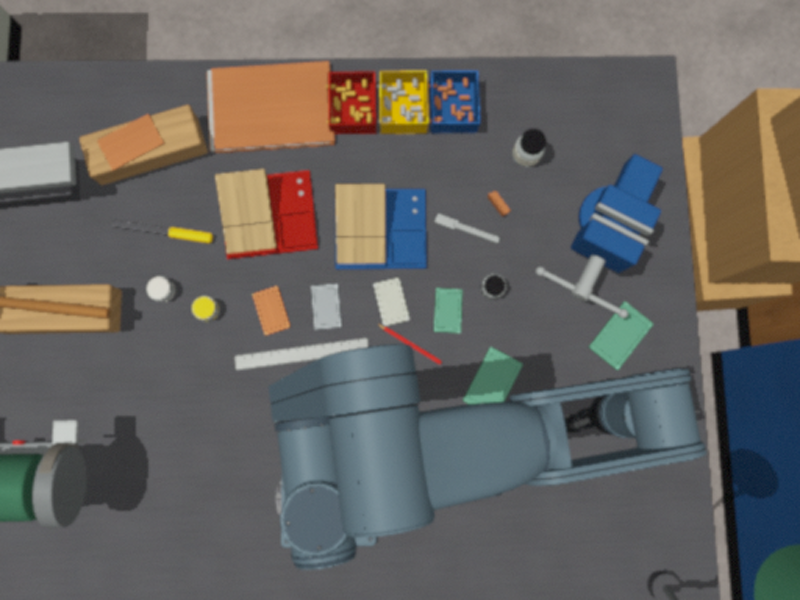

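View pics/scene0.png

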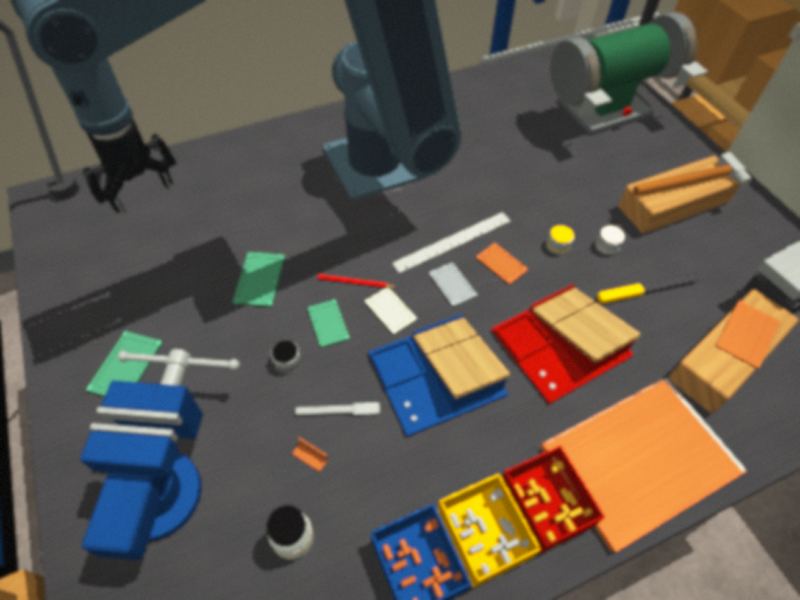

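Top (800 px scale) look-alikes:
- **Green:** (448,310) is small. (495,375) and (620,335) are larger.
- **Copper/orange:** (270,310) is the shingle, (130,140) a panel on a block, (500,203) a scrap.
- **Black lid:** (495,287) is the tin, (530,147) a bigger jar.
- **White/yellow tins:** (160,290) and (205,308).

I'll choose the small green one and check it in a close crop.

```bash
cat > h.py <<'E'
import numpy as np, cv2
from scipy.spatial.transform import Rotation as R
from bench import bot
def ray(name,uv,z,pose=None):
    """pixels (orig) -> world points at height z"""
    p=bot.camera_params(name); uv=np.atleast_2d(np.array(uv,float))
    d=np.c_[uv,np.ones(len(uv))]@np.linalg.inv(p["mtx"]).T
    if name=="wrist":
        t,q=pose; H=p["hand_eye"]; M=R.from_quat(q).as_matrix()
        c=M@H[:3,3]+t; d=d@(M@H[:3,:3]).T
    else:
        M=R.from_rotvec(np.ravel(p["rvec"])).as_matrix(); c=-M.T@np.ravel(p["tvec"]); d=d@M
    return c+d*((z-c[2])/d[:,2])[:,None]
def pose(x,y,z,yaw,tilt=0):
    """tool down, tool x at yaw (deg) in world; tilt: tool leans back to -x by tilt deg about own y"""
    return np.array([x,y,z]),R.from_euler('z',yaw,degrees=True)*R.from_euler('y',-tilt,degrees=True)*R.from_euler('x',180,degrees=True)
def rel(*a,start=None):
    s=bot.sense(); t,r=pose(*a)
    p0,r0=(s["tcp_pos"],R.from_quat(s["orientation"])) if start is None else pose(*start)
    dp=r0.inv().apply(t-p0); rv=(r0.inv()*r).as_rotvec(degrees=True)
    print("dp",np.round(dp,4).tolist(),"rot",np.round(rv,2).tolist(),"rows>=",max(np.linalg.norm(dp)/.0625,np.linalg.norm(rv)/10.7).round(1))
E
python3 - <<'E'
from h import *
im=bot.camera("top"); cv2.imwrite("pics/top_raw.png",im)
cv2.imwrite("pics/crop1.png",cv2.resize(im[100:225,90:330],None,fx=3.33,fy=3.33,interpolation=cv2.INTER_CUBIC))
print(ray("top",[[0,0],[511,0],[0,383],[511,383]],0).round(3).tolist())
E
```

```text
[[1.184, 0.794, 0.0], [1.166, -1.167, 0.0], [-0.2, 0.704, 0.0], [-0.239, -1.02, 0.0]]
```

View pics/crop1.png

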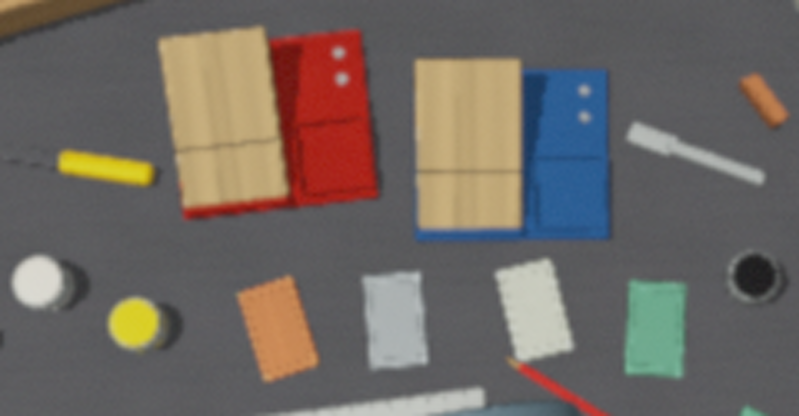

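The crop confirms the choices. In crop px, copper is at (278,328), zinc (395,321), white (534,310), small green (656,329), tins yellow (135,322), white (39,281) and black (755,275). Boards are on the left, with their stops at the bottom.

```bash
python3 - <<'E'
from h import *
f=lambda l,z: ray("top",np.array(l)/3.33+[90,100],z)[:,:2]
def quad(n,l):
    p=f(l,.006); r=cv2.minAreaRect((p*1000).astype(np.float32)); d=p[0]+p[1]-p[2]-p[3]
    print(n,p.mean(0).round(4),"size",np.round(r[1]),"yaw",np.degrees(np.arctan2(d[1],d[0])).round(1))
# order TL TR BR BL
quad("copper",[(237,292),(293,276),(317,365),(265,381)])
quad("zinc",[(363,276),(420,272),(427,364),(370,369)])
quad("green",[(628,281),(686,283),(682,377),(625,375)])
quad("white",[(496,269),(550,260),(573,350),(517,361)])
print("tins Y W B",f([(135,322),(39,281),(755,275)],.04).round(4).tolist())
for n,l in(("red",[(184,216),(378,197),(359,30)]),("blue",[(416,241),(610,239),(607,70)])):
    p=f(l,.01); print(n,((p[0]+p[2])/2).round(4),np.linalg.norm(p[0]-p[1]).round(3),np.linalg.norm(p[2]-p[1]).round(3),[np.degrees(np.arctan2(*(v[::-1]))).round(1) for v in (p[2]-p[1],p[0]-p[1])])
rel(.40,.05,.40,0)
E
```

```text
copper [0.4119 0.1292] size [101.  62.] yaw 16.5
zinc [0.4187 0.0044] size [101.  61.] yaw 4.1
green [ 0.4047 -0.2742] size [ 63. 102.] yaw -3.8
white [ 0.4274 -0.1445] size [104.  61.] yaw 12.5
tins Y W B [[0.4165, 0.2726], [0.4615, 0.3737], [0.4558, -0.3782]]
red [0.6377 0.1364] 0.209 0.189 [np.float64(6.2), np.float64(94.9)]
blue [ 0.5974 -0.124 ] 0.209 0.189 [np.float64(-0.4), np.float64(89.7)]
dp [0.3945, -0.4672, -0.1853] rot [-0.08, -0.0, 18.96] rows>= 10.2
```

```bash
python3 - <<'E'
from h import *
rel(.56,-.02,.36,0)
E
```

```text
dp [0.5231, -0.349, -0.1454] rot [-0.08, -0.0, 18.96] rows>= 10.3
```

play_rows:
  rotation:
    - [0,0,2]
    - [0,0,3.5]
    - [0,0,5]
    - [0,0,7]
    - [0,0,9]
    - [0,0,11]
    - [0,0,13]
    - [0,0,15]
    - [0,0,17]
    - [0,0,18.96]
    - [0,0,18.96]
    - [0,0,18.96]
    - [0,0,18.96]
    - [0,0,18.96]
    - [0,0,18.96]
  dp:
    - [0.0523,-0.0349,-0.0145]
    - [0.105,-0.07,-0.029]
    - [0.157,-0.105,-0.044]
    - [0.209,-0.14,-0.058]
    - [0.262,-0.175,-0.073]
    - [0.314,-0.209,-0.087]
    - [0.366,-0.244,-0.102]
    - [0.418,-0.279,-0.116]
    - [0.471,-0.314,-0.131]
    - [0.523,-0.349,-0.145]
    - [0.523,-0.349,-0.145]
    - [0.523,-0.349,-0.145]
    - [0.523,-0.349,-0.145]
    - [0.523,-0.349,-0.145]
    - [0.523,-0.349,-0.145]
  gripper: [1,1,1,1,1,1,1,1,1,1,1,1,1,1,1]
  newtons: 40

```text
clock: 2.02
tcp_pos: [0.5595, -0.0213, 0.3596]
orientation: [1.0, -0.001, -0.0, 0.0]
wrist_force: [-0.4, 0.5, 0.5]
gripper_width: 0.999
grasp_force: 0.0
```

```bash
python3 - <<'E'
from h import *
s=bot.sense(); im=bot.camera("wrist"); print(s["clock"],s["tcp_pos"],s["orientation"],s["joint_vel"].round(3))
cv2.imwrite("pics/w_raw.png",im); np.savez("w0.npz",t=s["tcp_pos"],q=s["orientation"])
cv2.imwrite("pics/w0.png",cv2.resize(im,(800,600),interpolation=cv2.INTER_CUBIC))
E
```

```text
2.025 [ 0.55945243 -0.02132868  0.35964671] [ 9.99999539e-01 -9.55449096e-04 -6.43889050e-05  7.14029652e-05] [ 0.005  0.001 -0.005 -0.001  0.     0.   ]
```

View pics/w0.png

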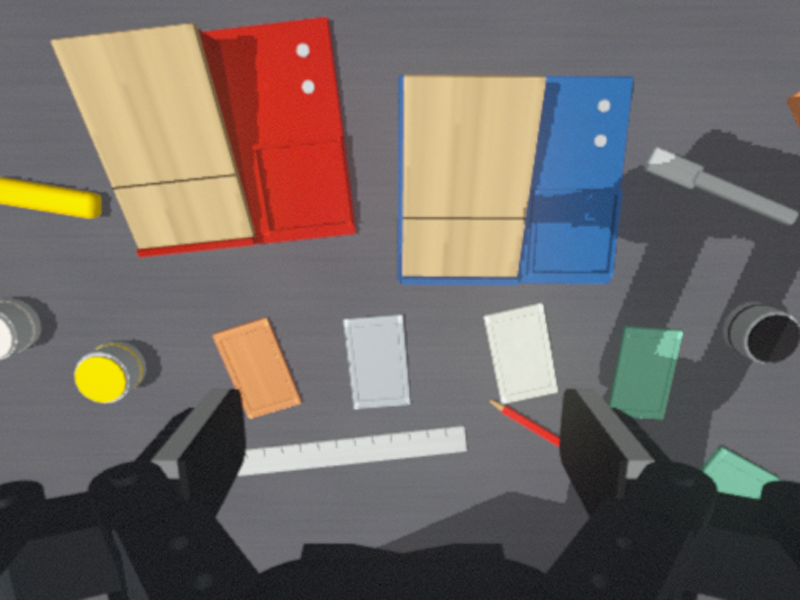

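Same identities seen in the wrist view, where the stand and shingle corners are sharp. The yellow lid is at (102,381), and the white lid is cut off at the left edge.

```bash
python3 - <<'E'
from h import *
w=np.load("w0.npz"); P=(w["t"],w["q"])
f=lambda l,z: ray("wrist",(np.array(l)+.5)*.64-.5,z,P)[:,:2]
def quad(n,l):
    p=f(l,.006); r=cv2.minAreaRect((p*1000).astype(np.float32)); d=p[0]+p[1]-p[2]-p[3]
    print(n,p.mean(0).round(4),"size",np.round(r[1]),"yaw",np.degrees(np.arctan2(d[1],d[0])).round(1))
quad("copper",[(214,334),(268,319),(301,405),(250,417)])
quad("zinc",[(344,319),(402,315),(410,405),(355,409)])
quad("green",[(625,327),(682,330),(664,418),(610,417)])
print("tins Y B",f([(102,381),(773,338)],.04).round(4).tolist())
for n,l in(("red",[(138,255),(355,235),(328,18)]),("blue",[(400,283),(612,283),(632,77)])):
    p=f(l,.01); print(n,((p[0]+p[2])/2).round(4),np.linalg.norm(p[0]-p[1]).round(3),np.linalg.norm(p[2]-p[1]).round(3),[np.degrees(np.arctan2(*(v[::-1]))).round(1) for v in (p[2]-p[1],p[0]-p[1])])
# board line midpoints check: line at 60mm up: local x=-85+60cos18, z=22+60 sin18
L=f([(111,189),(235,175)],.022+.06*np.sin(np.radians(18))); print("redline",L.mean(0))
L=f([(402,218),(526,219)],.022+.06*np.sin(np.radians(18))); print("blueline",L.mean(0))
E
```

```text
copper [0.4147 0.1279] size [100.  58.] yaw 16.9
zinc [0.4218 0.004 ] size [101.  59.] yaw 4.8
green [ 0.4088 -0.2739] size [ 58. 101.] yaw -2.9
tins Y B [[0.4174, 0.2714], [0.4601, -0.3745]]
red [0.6395 0.1383] 0.212 0.189 [np.float64(5.6), np.float64(95.1)]
blue [ 0.6013 -0.1226] 0.208 0.188 [np.float64(0.6), np.float64(89.9)]
redline [0.60634365 0.17971094]
blueline [ 0.57390922 -0.07681661]
```

```bash
python3 - <<'E'
from h import *
rel(.4145,.128,.10,16.8)
E
```

```text
dp [-0.1453, -0.1489, 0.2597] rot [0.01, -0.0, -16.89] rows>= 5.3
```

play_rows:
  rotation:
    - [0,0,-16.9]
    - [0,0,-16.9]
    - [0,0,-16.9]
    - [0,0,-16.9]
    - [0,0,-16.9]
    - [0,0,-16.9]
    - [0,0,-16.9]
    - [0,0,-16.9]
    - [0,0,-16.9]
    - [0,0,-16.9]
  dp:
    - [-0.1453,-0.1489,0.2597]
    - [-0.1453,-0.1489,0.2597]
    - [-0.1453,-0.1489,0.2597]
    - [-0.1453,-0.1489,0.2597]
    - [-0.1453,-0.1489,0.2597]
    - [-0.1453,-0.1489,0.2597]
    - [-0.1453,-0.1489,0.2597]
    - [-0.1453,-0.1489,0.2597]
    - [-0.1453,-0.1489,0.2597]
    - [-0.1453,-0.1489,0.2597]
  gripper: [0.6,0.6,0.6,0.6,0.6,0.6,0.6,0.6,0.6,0.6]

```text
clock: 3.32
tcp_pos: [0.4157, 0.1283, 0.1006]
orientation: [0.989, 0.146, 0.001, 0.0]
wrist_force: [-0.6, 0.4, 0.5]
gripper_width: 0.801
grasp_force: 0.0
```

```bash
python3 - <<'E'
from h import *
s=bot.sense(); im=bot.camera("wrist"); print(s["clock"],s["tcp_pos"],s["orientation"],s["gripper_width"])
np.savez("w1.npz",t=s["tcp_pos"],q=s["orientation"])
cv2.imwrite("pics/w1.png",cv2.resize(im,(800,600),interpolation=cv2.INTER_CUBIC))
E
```

```text
3.325 [0.41570776 0.12826471 0.10064306] [9.89219180e-01 1.46439823e-01 8.83478791e-04 1.07473482e-04] 0.8014467972112161
```

View pics/w1.png

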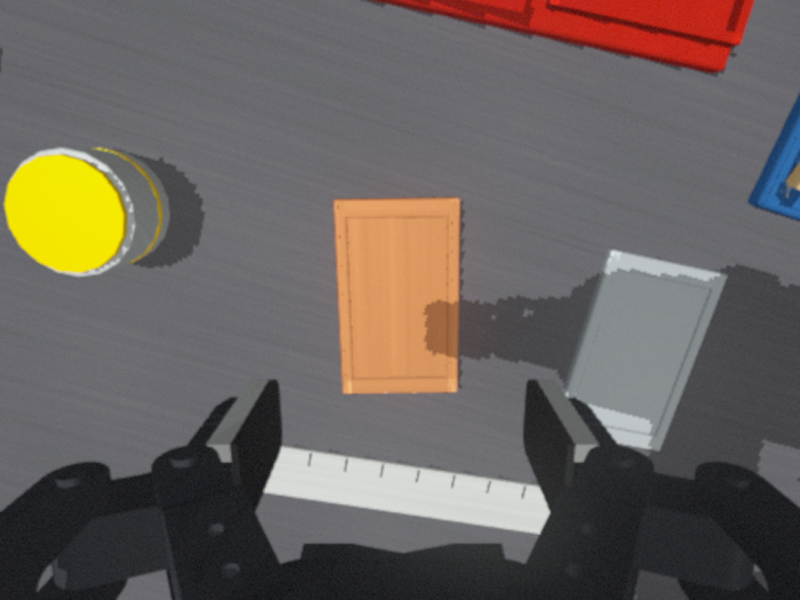

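Copper sits square between the open jaws, with corners (334,200), (460,198), (457,391) and (343,393). Next I'll work out its exact centre.

```bash
python3 - <<'E'
from h import *
w=np.load("w1.npz"); P=(w["t"],w["q"])
f=lambda l,z: ray("wrist",(np.array(l)+.5)*.64-.5,z,P)[:,:2]
p=f([(334,200),(460,198),(457,391),(343,393)],.006); d=p[0]+p[1]-p[2]-p[3]
c=p.mean(0);print(c,np.degrees(np.arctan2(d[1],d[0])),[np.linalg.norm(p[i]-p[i-1]).round(4) for i in range(4)])
p=f([(610,251),(724,274),(654,450),(570,395)],.006); print("zinc TL,TR",p[:2])
print("yellow",f([(67,211)],.04))
rel(c[0],c[1],.035,16.8)
E
```

```text
[0.41479303 0.12990966] 17.56421759272777 [np.float64(0.0986), np.float64(0.0591), np.float64(0.0984), np.float64(0.0592)]
zinc TL,TR [[ 0.46781548  0.0394613 ]
 [ 0.47339657 -0.01817436]]
yellow [[0.42064174 0.27283613]]
dp [-0.0002, -0.0017, 0.0654] rot [0.02, -0.07, 0.05] rows>= 1.0
```

play_rows:
  rotation:
    - [0,0,0.7]
    - [0,0,0.7]
    - [0,0,0.7]
    - [0,0,0.7]
    - [0,0,0.7]
    - [0,0,0.7]
    - [0,0,0.7]
    - [0,0,0.7]
  dp:
    - [-0.0002,-0.0017,0.05]
    - [-0.0002,-0.0017,0.065]
    - [-0.0002,-0.0017,0.065]
    - [-0.0002,-0.0017,0.067]
    - [-0.0002,-0.0017,0.069]
    - [-0.0002,-0.0017,0.071]
    - [-0.0002,-0.0017,0.073]
    - [-0.0002,-0.0017,0.074]
  gripper: [0.6,0.6,0.6,0.6,0.6,0.6,0.6,0.6]

```text
clock: 4.38
tcp_pos: [0.414, 0.1303, 0.0259]
orientation: [0.99, 0.141, 0.0, -0.0]
wrist_force: [0.0, -1.1, 1.1]
gripper_width: 0.802
grasp_force: 0.0
```

play_rows:
  rotation:
    - [0,0,-1.2]
    - [0,0,-1.2]
    - [0,0,-1.2]
    - [0,0,-1.2]
    - [0,0,-1.2]
    - [0,0,-1.2]
  dp:
    - [0,0,0.001]
    - [0,0,0.002]
    - [0,0,0.003]
    - [0,0,0.004]
    - [0,0,0.005]
    - [0,0,0.005]
  gripper: [0.6,0.6,0.6,0.6,0.6,0.6]

```text
clock: 5.12
tcp_pos: [0.4139, 0.1302, 0.0208]
orientation: [0.989, 0.151, -0.0, -0.0]
wrist_force: [0.0, -0.7, -0.1]
gripper_width: 0.798
grasp_force: 0.0
```

play_rows:
  rotation:
    - [0,0,0]
    - [0,0,0]
    - [0,0,0]
    - [0,0,0]
    - [0,0,0]
    - [0,0,0]
  dp:
    - [0,0,0.001]
    - [0,0,0.002]
    - [0,0,0.003]
    - [0,0,0.004]
    - [0,0,0.005]
    - [0,0,0.005]
  gripper: [0.6,0.6,0.6,0.6,0.6,0.6]

```text
clock: 5.88
tcp_pos: [0.4139, 0.1302, 0.0158]
orientation: [0.988, 0.151, -0.0, -0.0]
wrist_force: [-0.7, 0.0, -0.3]
gripper_width: 0.799
grasp_force: 0.0
```

play_rows:
  rotation:
    - [0,0,0]
    - [0,0,0]
    - [0,0,0]
    - [0,0,0]
    - [0,0,0]
  dp:
    - [0,0,0.001]
    - [0,0,0.002]
    - [0,0,0.003]
    - [0,0,0.004]
    - [0,0,0.004]
  gripper: [0.6,0.6,0.6,0.6,0.6]

```text
clock: 6.5
tcp_pos: [0.4139, 0.1303, 0.0118]
orientation: [0.989, 0.151, -0.0, -0.0]
wrist_force: [-0.1, -1.3, 0.2]
gripper_width: 0.801
grasp_force: 0.0
```

play_rows:
  rotation:
    - [0,0,0]
    - [0,0,0]
    - [0,0,0]
    - [0,0,0]
    - [0,0,0]
  dp:
    - [0,0,0.001]
    - [0,0,0.002]
    - [0,0,0.003]
    - [0,0,0.004]
    - [0,0,0.004]
  gripper: [0.6,0.6,0.6,0.6,0.6]

```text
clock: 7.12
tcp_pos: [0.4139, 0.1303, 0.0078]
orientation: [0.989, 0.151, -0.0, -0.0]
wrist_force: [-0.5, -0.6, 0.2]
gripper_width: 0.798
grasp_force: 0.0
```

```bash
python3 - <<'E'
from h import *
im=bot.camera("wrist")
cv2.imwrite("pics/w2.png",cv2.resize(im,(800,600),interpolation=cv2.INTER_CUBIC))
E
```

```text
(no output)
```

View pics/w2.png

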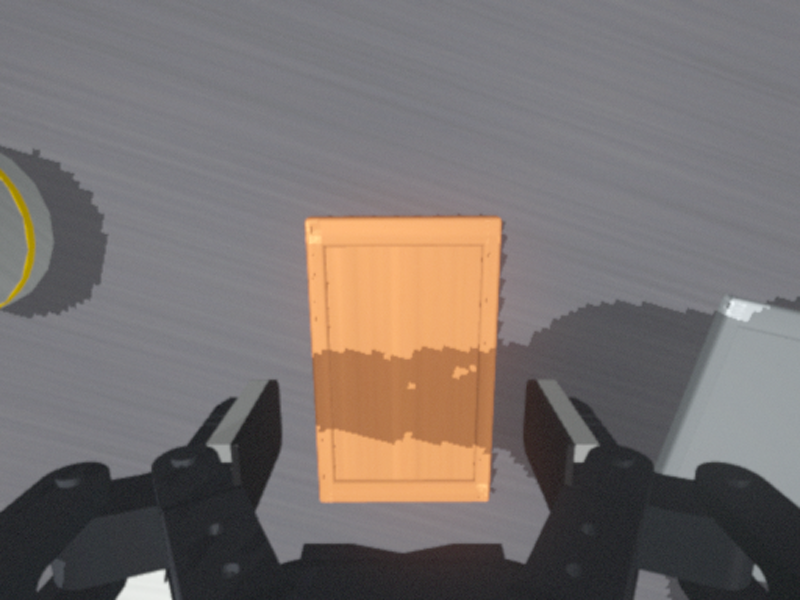

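The fingertips look to be still above the shingle plane. I'll test by closing slightly past 60 mm.

play_rows:
  rotation:
    - [0,0,0]
    - [0,0,0]
    - [0,0,0]
    - [0,0,0]
  dp:
    - [0,0,0]
    - [0,0,0]
    - [0,0,0]
    - [0,0,0]
  gripper: [0.3,0.3,0.3,0.3]

```text
clock: 7.68
tcp_pos: [0.414, 0.1303, 0.0079]
orientation: [0.989, 0.151, -0.0, -0.0]
wrist_force: [-0.2, 0.1, 0.5]
gripper_width: 0.651
grasp_force: 0.0
```

play_rows:
  rotation:
    - [0,0,0]
    - [0,0,0]
    - [0,0,0]
    - [0,0,0]
    - [0,0,0]
    - [0,0,0]
    - [0,0,0]
  dp:
    - [0,0,0]
    - [0,0,0.001]
    - [0,0,0.002]
    - [0,0,0.003]
    - [0,0,0.004]
    - [0,0,0.005]
    - [0,0,0.005]
  gripper: [0.6,0.6,0.6,0.6,0.6,0.6,0.6]

```text
clock: 8.55
tcp_pos: [0.4139, 0.1302, 0.0028]
orientation: [0.989, 0.151, -0.0, -0.0]
wrist_force: [0.7, -0.1, -0.3]
gripper_width: 0.802
grasp_force: 0.0
```

play_rows:
  rotation:
    - [0,0,0]
    - [0,0,0]
    - [0,0,0]
    - [0,0,0]
    - [0,0,0]
    - [0,0,0]
    - [0,0,0]
  dp:
    - [0,0,0.001]
    - [0,0,0.002]
    - [0,0,0.003]
    - [0,0,0.004]
    - [0,0,0.005]
    - [0,0,0.006]
    - [0,0,0.006]
  gripper: [0.6,0.6,0.6,0.6,0.6,0.6,0.6]

```text
clock: 9.43
tcp_pos: [0.4139, 0.1303, -0.0032]
orientation: [0.989, 0.151, -0.0, -0.0]
wrist_force: [0.1, -0.4, 0.3]
gripper_width: 0.8
grasp_force: 0.0
```

play_rows:
  rotation:
    - [0,0,0]
    - [0,0,0]
    - [0,0,0]
    - [0,0,0]
    - [0,0,0]
    - [0,0,0]
    - [0,0,0]
    - [0,0,0]
  dp:
    - [0,0,0.001]
    - [0,0,0.002]
    - [0,0,0.003]
    - [0,0,0.004]
    - [0,0,0.005]
    - [0,0,0.006]
    - [0,0,0.007]
    - [0,0,0.007]
  gripper: [0.6,0.6,0.6,0.6,0.6,0.6,0.6,0.6]

```text
clock: 10.42
tcp_pos: [0.4139, 0.1303, -0.0102]
orientation: [0.989, 0.151, -0.0, -0.0]
wrist_force: [-0.4, -0.1, -0.1]
gripper_width: 0.799
grasp_force: 0.0
```

play_rows:
  rotation:
    - [0,0,0]
    - [0,0,0]
    - [0,0,0]
    - [0,0,0]
    - [0,0,0]
    - [0,0,0]
    - [0,0,0]
  dp:
    - [0,0,0.001]
    - [0,0,0.002]
    - [0,0,0.003]
    - [0,0,0.004]
    - [0,0,0.005]
    - [0,0,0.006]
    - [0,0,0.006]
  gripper: [0.6,0.6,0.6,0.6,0.6,0.6,0.6]

```text
clock: 11.3
tcp_pos: [0.4139, 0.1302, -0.0162]
orientation: [0.989, 0.151, -0.0, -0.0]
wrist_force: [0.1, 0.9, 0.6]
gripper_width: 0.801
grasp_force: 0.0
```

play_rows:
  rotation:
    - [0,0,0]
    - [0,0,0]
    - [0,0,0]
    - [0,0,0]
    - [0,0,0]
    - [0,0,0]
  dp:
    - [0,0,0.001]
    - [0,0,0.002]
    - [0,0,0.003]
    - [0,0,0.0035]
    - [0,0,0.004]
    - [0,0,0.004]
  gripper: [0.6,0.6,0.6,0.6,0.6,0.6]

```text
clock: 12.05
tcp_pos: [0.4139, 0.1303, -0.0201]
orientation: [0.989, 0.151, -0.0, -0.0]
wrist_force: [-0.3, -0.3, 0.1]
gripper_width: 0.8
grasp_force: 0.0
```

play_rows:
  rotation:
    - [0,0,0]
    - [0,0,0]
    - [0,0,0]
    - [0,0,0]
  dp:
    - [0,0,0]
    - [0,0,0]
    - [0,0,0]
    - [0,0,0]
  gripper: [0.35,0.35,0.35,0.35]

```text
clock: 12.55
tcp_pos: [0.414, 0.1303, -0.0196]
orientation: [0.988, 0.151, 0.0, 0.0]
wrist_force: [-2.1, 0.2, 5.8]
gripper_width: 0.683
grasp_force: 40.4
```

```bash
python3 - <<'E'
from h import *
im=bot.camera("wrist")
cv2.imwrite("pics/w3.png",cv2.resize(im,(800,600),interpolation=cv2.INTER_CUBIC))
E
```

```text
(no output)
```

View pics/w3.png

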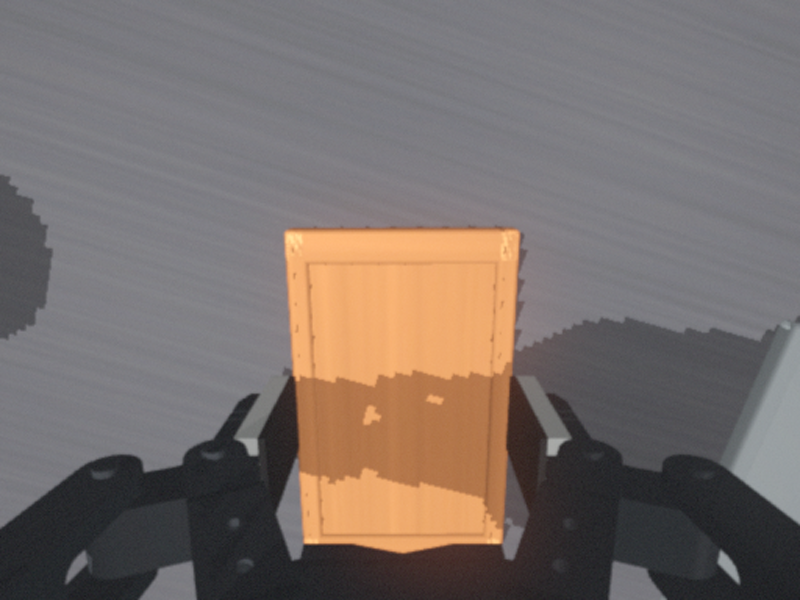

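Copper is gripped squarely (width 0.683, 40 N), with corners (286,231), (519,230), (503,543) and (303,543). The fingertips sit about 20 mm *behind* the reported TCP, so I'll use that measured offset.

```bash
cat >> h.py <<'E'
ST={"blue":(.601,-.1225,0.2),"red":(.639,.138,5.4)}
def place(stand,sx,sy,sz,tilt,xo=0.,d=-.0197,up=0.,yo=0.,start=None):
    """tool move that puts a held underside centre (tool coords xo,yo,d) at stand-frame point, lifted 'up' along normal"""
    X,Y,a=ST[stand]; _,r=pose(0,0,0,a,tilt)
    t=np.array([X,Y,0])+R.from_euler('z',a,degrees=True).apply([sx,sy,sz])-r.apply([xo,yo,d+up])
    print("tcp",t.round(4),end=" "); rel(*t,a,tilt,start=start); return t
E
python3 - <<'E'
from h import *
p=bot.camera_params("wrist");H=p["hand_eye"]
uv=(np.array([(286,231),(519,230),(503,543),(303,543)],float)+.5)*.64-.5
d=np.c_[uv,np.ones(4)]@np.linalg.inv(p["mtx"]).T@H[:3,:3].T
for z in(-.026,-.022,-.018):
    q=H[:3,3]+d*((z-H[2,3])/d[:,2])[:,None]; print(z,q.mean(0).round(4),np.ptp(q,axis=0).round(4))
rel(.414,.1303,.12,17.4)
print(place("blue",-.035,.045,.037,18,up=.04,start=(.414,.1303,.12,17.4)))
E
```

```text
-0.026 [ 0.0038  0.     -0.026 ] [0.0926 0.0593 0.    ]
-0.022 [ 0.0019  0.     -0.022 ] [0.0954 0.0611 0.    ]
-0.018 [-0.0001  0.     -0.018 ] [0.0982 0.0628 0.    ]
dp [0.0, -0.0, -0.1396] rot [0.0, -0.01, -0.0] rows>= 2.2
tcp [ 0.5596 -0.0776  0.0563] dp [0.0767, 0.242, 0.0637] rot [-2.7, 17.86, 17.06] rows>= 4.2
[ 0.55957013 -0.07764434  0.05630645]
```

play_rows:
  rotation:
    - [0,0,0]
    - [0,0,0]
    - [0,0,0]
    - [0,0,0]
    - [0,0,0]
  dp:
    - [0,0,-0.02]
    - [0,0,-0.07]
    - [0,0,-0.12]
    - [0,0,-0.14]
    - [0,0,-0.14]
  gripper: [0.2,0.2,0.2,0.2,0.2]
  newtons: 50

```text
clock: 13.22
tcp_pos: [0.4152, 0.1303, 0.1213]
orientation: [0.988, 0.151, 0.002, 0.0]
wrist_force: [-0.2, -0.4, -0.1]
gripper_width: 0.679
grasp_force: 54.0
```

```bash
python3 - <<'E'
from h import *
place("blue",-.035,.045,.037,18,xo=.001,up=.03)
E
```

```text
tcp [ 0.5617 -0.0776  0.0465] dp [0.0773, 0.2422, 0.0754] rot [-2.68, 17.63, 17.06] rows>= 4.2
```

play_rows:
  rotation:
    - [-2.7,17.7,17.1]
    - [-2.7,17.7,17.1]
    - [-2.7,17.7,17.1]
    - [-2.7,17.7,17.1]
    - [-2.7,17.7,17.1]
    - [-2.7,17.7,17.1]
    - [-2.7,17.7,17.1]
    - [-2.7,17.7,17.1]
    - [-2.7,17.7,17.1]
    - [-2.7,17.7,17.1]
  dp:
    - [0.077,0.242,0.03]
    - [0.077,0.242,0.03]
    - [0.077,0.242,0.03]
    - [0.077,0.242,0.03]
    - [0.077,0.242,0.055]
    - [0.077,0.242,0.0754]
    - [0.077,0.242,0.0754]
    - [0.077,0.242,0.0754]
    - [0.077,0.242,0.0754]
    - [0.077,0.242,0.0754]
  gripper: [0.2,0.2,0.2,0.2,0.2,0.2,0.2,0.2,0.2,0.2]

```text
clock: 14.48
tcp_pos: [0.5603, -0.0776, 0.0454]
orientation: [0.988, 0.002, 0.156, 0.0]
wrist_force: [-0.3, 0.7, -0.4]
gripper_width: 0.679
grasp_force: 54.1
```

```bash
python3 - <<'E'
from h import *
place("blue",-.035,.045,.037,18,xo=.001)
s=bot.sense();print(s["clock"],s["tcp_pos"],s["orientation"])
im=bot.camera("wrist")
cv2.imwrite("pics/w4.png",cv2.resize(im,(800,600),interpolation=cv2.INTER_CUBIC))
E
```

```text
tcp [ 0.571  -0.0776  0.018 ] dp [0.0017, -0.0, 0.0294] rot [0.06, 0.07, -0.01] rows>= 0.5
14.475 [ 0.56030722 -0.0776483   0.04541831] [9.87787842e-01 1.58595150e-03 1.55796656e-01 2.57675767e-04]
```

View pics/w4.png

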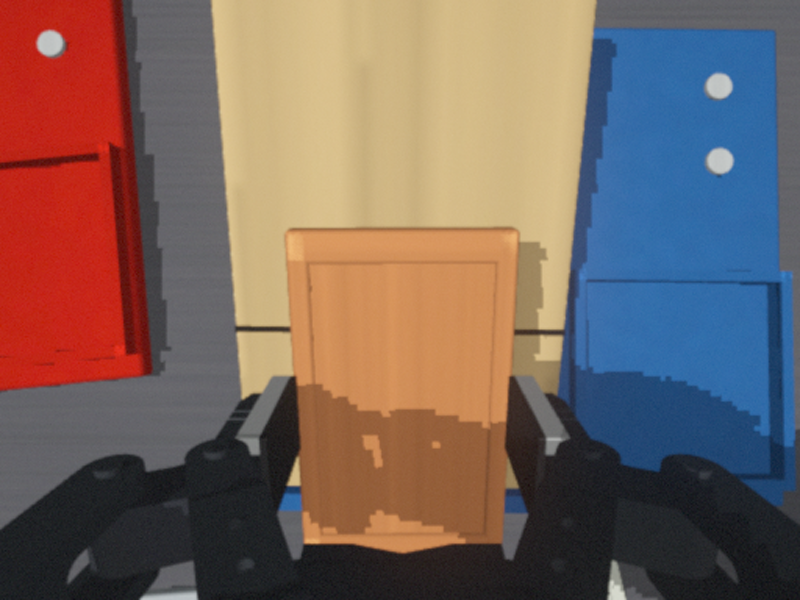

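Copper hangs centred over the board. The line is at row ~329, columns 235–563, and the shingle spans 290–517. Lowering it now.

play_rows:
  rotation:
    - [0,0,0]
    - [0,0,0]
    - [0,0,0]
    - [0,0,0]
    - [0,0,0]
    - [0,0,0]
    - [0,0,0]
    - [0,0,0]
    - [0,0,0]
  dp:
    - [0.0017,0,0.01]
    - [0.0017,0,0.02]
    - [0.0017,0,0.022]
    - [0.0017,0,0.024]
    - [0.0017,0,0.025]
    - [0.0017,0,0.026]
    - [0.0017,0,0.027]
    - [0.0017,0,0.028]
    - [0.0017,0,0.028]
  gripper: [0.2,0.2,0.2,0.2,0.2,0.2,0.2,0.2,0.2]

```text
clock: 15.65
tcp_pos: [0.5689, -0.0774, 0.0204]
orientation: [0.988, 0.002, 0.155, -0.0]
wrist_force: [-19.9, 0.3, 28.8]
gripper_width: 0.674
grasp_force: 57.8
```

play_rows:
  rotation:
    - [0,0,0]
    - [0,0,0]
    - [0,0,0]
    - [0,0,0]
    - [0,0,0]
    - [0,0,0]
  dp:
    - [0,0,-0.001]
    - [0,0,-0.0018]
    - [0,0,-0.0018]
    - [0,0,-0.0018]
    - [0,0,-0.0018]
    - [0,0,-0.0018]
  gripper: [0.2,0.2,0.6,0.6,0.6,0.6]

```text
clock: 16.4
tcp_pos: [0.5696, -0.0777, 0.02]
orientation: [0.988, 0.001, 0.155, -0.0]
wrist_force: [0.1, -0.3, 0.0]
gripper_width: 0.796
grasp_force: 0.0
```

```bash
python3 - <<'E'
from h import *
s=bot.sense();print(s["clock"],s["tcp_pos"],s["orientation"])
im=bot.camera("wrist");np.savez("w5.npz",t=s["tcp_pos"],q=s["orientation"])
cv2.imwrite("pics/w5.png",cv2.resize(im,(800,600),interpolation=cv2.INTER_CUBIC))
E
```

```text
16.4 [ 0.56955736 -0.07769667  0.01997918] [ 9.87907787e-01  1.28713850e-03  1.55037235e-01 -6.11015803e-05]
```

View pics/w5.png

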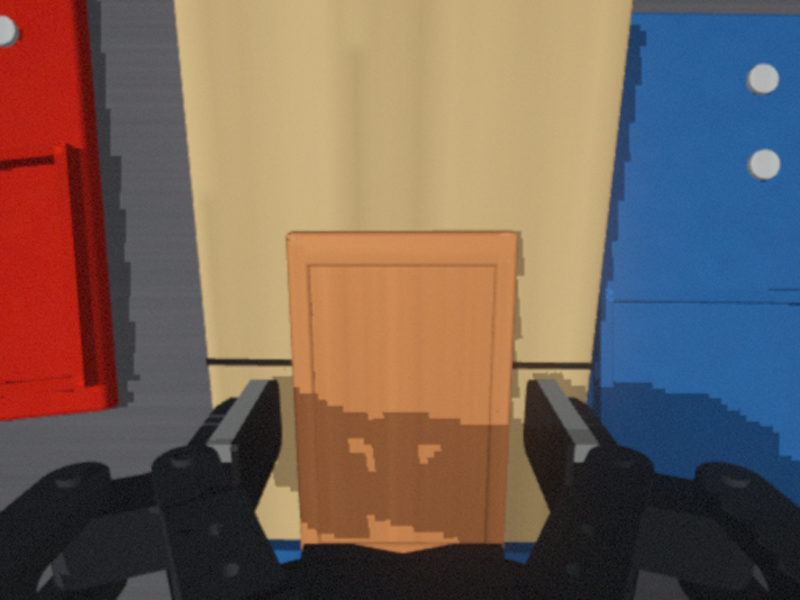

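```bash
python3 - <<'E'
from h import *
p=bot.camera_params("wrist");H=p["hand_eye"]
def T(u,v,z):
    uv=(np.array([u,v])+.5)*.64-.5; d=H[:3,:3]@np.linalg.inv(p["mtx"])@[*uv,1]; return (H[:3,3]+d*((z-H[2,3])/d[2]))[:2]
for z in(-.0197,-.0177,-.012):
    print(z,"stop",T(400,541,z),"line",T(400,362,z),"top edge",T(400,232,z-.006),"w",T(592,362,z)[1]-T(207,362,z)[1],"yc",(T(592,362,z)[1]+T(207,362,z)[1])/2)
print((T(291,362,-.0257)+T(515,362,-.0257))/2)
rel(.575,-.0777,.13,0)
rel(.408,-.274,.03,-3.2,start=(.575,-.0777,.13,0))
E
```

```text
-0.0197 stop [-0.04739914 -0.00063382] line [ 0.0120965  -0.00054044] top edge [ 0.04933984 -0.00046074] w 0.10789504892885002 yc -0.0006723600739751631
-0.0177 stop [-0.04905397 -0.0006435 ] line [ 0.01129875 -0.00054878] top edge [ 0.04906682 -0.00046825] w 0.10944937485016018 yc -0.0006825983049004065
-0.012 stop [-0.05377025 -0.0006711 ] line [ 0.00902518 -0.00057255] top edge [ 0.04828871 -0.00048967] w 0.11387920372589411 yc -0.000711777263037356
[0.01448923 0.00029164]
dp [0.0389, 0.0001, -0.103] rot [-0.01, -17.83, 0.15] rows>= 1.8
dp [-0.167, 0.1963, 0.1] rot [0.0, -0.0, 3.2] rows>= 4.4
```

Copper is on the board and centred, but its top edge (row 232) against the line (row 362) and stop (row 541) suggests it may be 2–3 mm low, touching the stop. I'll re-grip it, nudge it up the slope and set it down again.

play_rows:
  rotation:
    - [0,0,0]
    - [0,0,0]
    - [0,0,0]
    - [0,0,0]
    - [0,0,0]
    - [0,0,0]
    - [0,0,0]
    - [0,0,0]
    - [0,0,0]
    - [0,0,0]
    - [0,0,0]
  dp:
    - [0,0,0]
    - [0,0,0]
    - [0,0,0]
    - [0,0,-0.003]
    - [0.002,0,-0.003]
    - [0.0045,0,-0.003]
    - [0.0045,0,-0.002]
    - [0.0045,0,-0.001]
    - [0.0045,0,0]
    - [0.0045,0,0.0007]
    - [0.0045,0,0.0007]
  gripper: [0.2,0.2,0.2,0.2,0.2,0.2,0.2,0.2,0.2,0.2,0.2]
  newtons: 30

```text
clock: 17.82
tcp_pos: [0.5737, -0.0776, 0.0207]
orientation: [0.988, 0.001, 0.155, -0.0]
wrist_force: [-2.2, 1.2, 1.0]
gripper_width: 0.689
grasp_force: 32.7
```

play_rows:
  rotation:
    - [0,0,0]
    - [0,0,0]
    - [0,0,0]
    - [0,0,0]
    - [0,0,0]
  dp:
    - [0,0,0.0005]
    - [0,0,0.001]
    - [0,0,0.0015]
    - [0,0,0.0015]
    - [0,0,0.0015]
  gripper: [0.2,0.2,0.2,0.2,0.2]

```text
clock: 18.45
tcp_pos: [0.5741, -0.0775, 0.0194]
orientation: [0.988, 0.001, 0.155, -0.0]
wrist_force: [-5.6, 0.0, 3.9]
gripper_width: 0.689
grasp_force: 33.0
```

play_rows:
  rotation:
    - [0,0,0]
    - [0,0,0]
    - [0,0,0]
    - [0,0,0]
    - [0,0,0]
    - [0,0,0]
    - [0,0,0]
  dp:
    - [0,0,0.0006]
    - [0,0,0.0008]
    - [0,0,0.0008]
    - [0,0,0.0008]
    - [0,0,0.0008]
    - [0,0,0.0008]
    - [0,0,0.0]
  gripper: [0.2,0.2,0.2,0.6,0.6,0.6,0.6]

```text
clock: 19.32
tcp_pos: [0.5745, -0.0777, 0.0193]
orientation: [0.988, 0.001, 0.155, -0.0]
wrist_force: [-0.1, 0.1, -0.3]
gripper_width: 0.803
grasp_force: 0.0
```

```bash
python3 - <<'E'
from h import *
s=bot.sense();print(s["clock"],s["tcp_pos"],s["orientation"])
rel(.575,-.0777,.11,0)
E
```

```text
19.325 [ 0.57451951 -0.07765175  0.01927035] [ 9.87910109e-01  1.29904727e-03  1.55022328e-01 -8.08530036e-05]
dp [0.0282, 0.0001, -0.0862] rot [-0.01, -17.84, 0.15] rows>= 1.7
```

play_rows:
  rotation:
    - [0,0,0]
    - [0,-10,0.1]
    - [0,-17.8,0.1]
    - [0,-17.8,0.1]
    - [0,-17.8,0.1]
    - [0,-17.8,0.1]
    - [0,-17.8,0.1]
  dp:
    - [0,0,-0.04]
    - [0.03,0,-0.1]
    - [0.08,0,-0.14]
    - [0.08,0,-0.14]
    - [0.08,0,-0.14]
    - [0.08,0,-0.14]
    - [0.08,0,-0.14]
  gripper: [0.6,0.6,0.6,0.6,0.6,0.6,0.6]

```text
clock: 20.2
tcp_pos: [0.606, -0.0772, 0.1755]
orientation: [1.0, 0.0, -0.001, -0.001]
wrist_force: [0.7, 0.1, -0.1]
gripper_width: 0.799
grasp_force: 0.0
```

```bash
python3 - <<'E'
from h import *
s=bot.sense();print(s["clock"],s["tcp_pos"],s["orientation"],s["joint_vel"].round(3))
im=bot.camera("wrist");np.savez("w6.npz",t=s["tcp_pos"],q=s["orientation"])
cv2.imwrite("pics/w6.png",cv2.resize(im,(800,600),interpolation=cv2.INTER_CUBIC))
E
```

```text
20.2 [ 0.60596765 -0.07715541  0.17547417] [ 9.99999055e-01  3.45586944e-04 -1.20504860e-03 -5.64331393e-04] [-0.001 -0.003 -0.006  0.001  0.002  0.001]
```

View pics/w6.png

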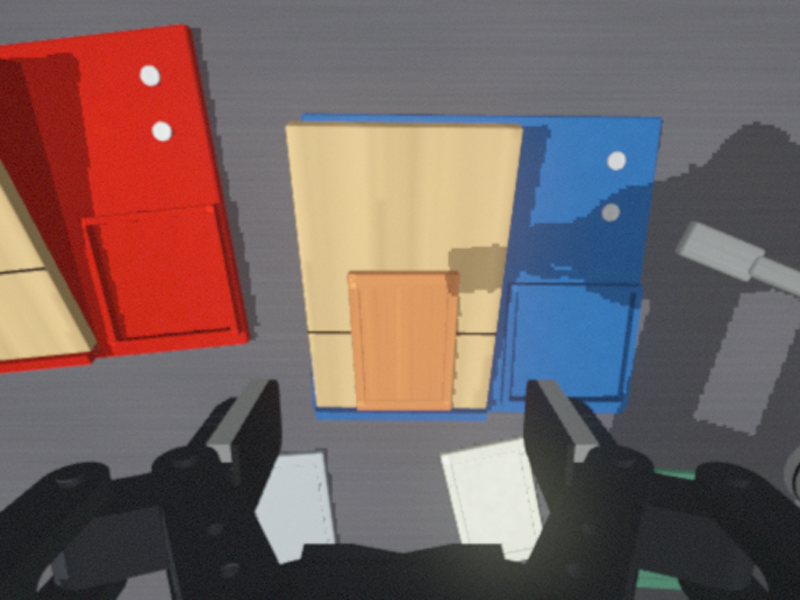

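Copper now lies flat and centred, with its lower edge (row 410) right at the stop line (row 409). I'll check it by reprojection.

```bash
cat >> h.py <<'E'
def proj(P,pose_):
    p=bot.camera_params("wrist");H=p["hand_eye"];t,q=pose_;M=R.from_quat(q).as_matrix()
    c=(np.atleast_2d(P)-t)@M-H[:3,3]; c=c@H[:3,:3]; uv=c@p["mtx"].T
    return (uv[:,:2]/uv[:,2:]+.5)/.64-.5
def slope(stand,s,v,h):
    "stand slope coords: s up from stop, v local y, h above board -> world"
    X,Y,a=ST[stand]; c,n=np.cos(np.radians(18)),np.sin(np.radians(18))
    s,v,h=np.broadcast_arrays(s,v,h); L=np.c_[-.085+s*c-h*n,v,.022+s*n+h*c]
    return R.from_euler('z',a,degrees=True).apply(L)+[X,Y,0]
E
python3 - <<'E'
from h import *
from scipy.optimize import least_squares
w=np.load("w6.npz"); P=(w["t"],w["q"])
obs=np.array([(308,332),(497,334),(315,409),(488,409),(660,119),(626,411)],float)
def f(x,full=False):
    ST["blue"]=(x[0],x[1],x[2]); X=np.r_[slope("blue",[.06,.06,0,0],[.1,-.01,.1,-.01],[0,0,0,0]),R.from_euler('z',x[2],degrees=True).apply([[.095,-.105,.01],[-.095,-.105,.01]])+[x[0],x[1],0]]
    return (proj(X,P)-obs).ravel()
r=least_squares(f,[.601,-.1225,.2]); print(r.x,r.fun.reshape(-1,2).round(1).tolist())
def g(x):
    return (proj(slope("blue",[x[0]+.1,x[0]+.1,x[0],x[0]],[x[1]+.03,x[1]-.03,x[1]-.03,x[1]+.03],x[2]),P)-np.array([(349,272),(460,272),(452,410),(357,410)])).ravel()
q=least_squares(g,[0,.045,.006]); print("copper s,v,h",q.x,q.fun.round(1))
rel(.408,-.274,.04,-3.2)
E
```

```text
[ 0.60159423 -0.1218071  -0.04284859] [[-0.6, 2.2], [-1.0, 0.4], [1.6, -0.5], [-1.2, -0.3], [2.5, -4.0], [-1.4, 3.2]]
copper s,v,h [0.00481586 0.04337583 0.00547878] [-1.1  0.5  1.6  0.6 -0.4 -0.6 -0.2 -0.7]
dp [-0.198, 0.1968, 0.1359] rot [-0.05, 0.12, 3.23] rows>= 5.0
```

play_rows:
  rotation:
    - [0,0,3.2]
    - [0,0,3.2]
    - [0,0,3.2]
    - [0,0,3.2]
    - [0,0,3.2]
    - [0,0,3.2]
    - [0,0,3.2]
    - [0,0,3.2]
    - [0,0,3.2]
  dp:
    - [-0.198,0.197,0.136]
    - [-0.198,0.197,0.136]
    - [-0.198,0.197,0.136]
    - [-0.198,0.197,0.136]
    - [-0.198,0.197,0.136]
    - [-0.198,0.197,0.136]
    - [-0.198,0.197,0.136]
    - [-0.198,0.197,0.136]
    - [-0.198,0.197,0.136]
  gripper: [0.6,0.6,0.6,0.6,0.6,0.6,0.6,0.6,0.6]

```text
clock: 21.38
tcp_pos: [0.411, -0.274, 0.0415]
orientation: [1.0, -0.026, 0.001, 0.0]
wrist_force: [-0.5, -0.2, 0.5]
gripper_width: 0.801
grasp_force: 0.0
```

```bash
python3 - <<'E'
from h import *
s=bot.sense(); im=bot.camera("wrist"); P=(s["tcp_pos"],s["orientation"])
hsv=cv2.cvtColor(im,cv2.COLOR_BGR2HSV); m=cv2.inRange(hsv,(60,60,40),(90,255,255))
for c in cv2.findContours(m,0,2)[0]:
    if cv2.contourArea(c)<500: continue
    b=cv2.boxPoints(cv2.minAreaRect(c)); W=ray("wrist",b,.006,P)[:,:2]; e=W-np.roll(W,1,0); L=np.linalg.norm(e,axis=1); k=e[L.argmax()]
    print(b.round().tolist(),W.mean(0),L.round(4),np.degrees(np.arctan2(k[1],k[0])))
print(P)
rel(.4088,-.274,-.014,-3.2)
E
```

```text
[[204.0, 292.0], [207.0, 136.0], [311.0, 138.0], [308.0, 294.0]] [ 0.40889235 -0.27409259] [0.0672 0.0996 0.059  0.0999] 178.12389574888297
(array([ 0.41095283, -0.27401185,  0.04153948]), array([ 9.99650203e-01, -2.64342672e-02,  7.60783557e-04,  3.50750966e-04]))
dp [-0.0021, 0.0, 0.0555] rot [0.03, -0.08, 0.16] rows>= 0.9
```

play_rows:
  rotation:
    - [0,0,-0.3]
    - [0,0,-0.3]
    - [0,0,-0.3]
    - [0,0,-0.3]
    - [0,0,-0.3]
    - [0,0,-0.3]
    - [0,0,-0.3]
    - [0,0,-0.3]
    - [0,0,-0.3]
    - [0,0,-0.3]
  dp:
    - [-0.002,0,0.04]
    - [-0.002,0,0.055]
    - [-0.002,0,0.057]
    - [-0.002,0,0.059]
    - [-0.002,0,0.06]
    - [-0.002,0,0.06]
    - [-0.002,0,0.06]
    - [-0.002,0,0.06]
    - [-0.002,0,0.06]
    - [-0.002,0,0.06]
  gripper: [0.6,0.6,0.6,0.6,0.6,0.6,0.2,0.2,0.2,0.2]
  newtons: 40

```text
clock: 22.68
tcp_pos: [0.4082, -0.2749, -0.0181]
orientation: [1.0, -0.025, 0.001, 0.0]
wrist_force: [-1.8, 1.1, 7.0]
gripper_width: 0.676
grasp_force: 41.2
```

play_rows:
  rotation:
    - [0,0,0]
    - [0,0,0]
    - [0,0,0]
    - [0,0,0]
    - [0,0,0]
    - [0,0,0]
  dp:
    - [0,0,-0.02]
    - [0,0,-0.07]
    - [0,0,-0.12]
    - [0,0,-0.15]
    - [0,0,-0.15]
    - [0,0,-0.15]
  gripper: [0.2,0.2,0.2,0.2,0.2,0.2]
  newtons: 50

```text
clock: 23.42
tcp_pos: [0.4073, -0.2739, 0.1301]
orientation: [1.0, -0.025, -0.0, -0.001]
wrist_force: [-1.1, -0.4, -1.1]
gripper_width: 0.673
grasp_force: 53.8
```

```bash
python3 - <<'E'
from h import *
place("blue",.020,.0445,.059,12,xo=.0007,d=-.0187,up=.03)
E
```

```text
tcp [ 0.6178 -0.0779  0.0699] dp [0.2006, -0.2062, 0.0603] rot [0.26, 12.02, -3.05] rows>= 4.7
```

play_rows:
  rotation:
    - [0.3,12,-3.1]
    - [0.3,12,-3.1]
    - [0.3,12,-3.1]
    - [0.3,12,-3.1]
    - [0.3,12,-3.1]
    - [0.3,12,-3.1]
    - [0.3,12,-3.1]
    - [0.3,12,-3.1]
    - [0.3,12,-3.1]
    - [0.3,12,-3.1]
    - [0.3,12,-3.1]
  dp:
    - [0.2,-0.206,0.01]
    - [0.2,-0.206,0.01]
    - [0.2,-0.206,0.01]
    - [0.2,-0.206,0.01]
    - [0.2,-0.206,0.01]
    - [0.2,-0.206,0.04]
    - [0.2,-0.206,0.06]
    - [0.2,-0.206,0.06]
    - [0.2,-0.206,0.06]
    - [0.2,-0.206,0.06]
    - [0.2,-0.206,0.06]
  gripper: [0.2,0.2,0.2,0.2,0.2,0.2,0.2,0.2,0.2,0.2,0.2]

```text
clock: 24.8
tcp_pos: [0.6184, -0.0791, 0.0721]
orientation: [0.994, 0.002, 0.106, 0.0]
wrist_force: [0.7, -0.3, -0.8]
gripper_width: 0.669
grasp_force: 53.8
```

```bash
python3 - <<'E'
from h import *
place("blue",.020,.0445,.059,12,xo=.0007,d=-.0187,up=.0)
E
```

```text
tcp [ 0.624  -0.0779  0.0406] dp [-0.0011, -0.0012, 0.032] rot [0.05, -0.12, 0.06] rows>= 0.5
```

play_rows:
  rotation:
    - [0,0,0]
    - [0,0,0]
    - [0,0,0]
    - [0,0,0]
    - [0,0,0]
    - [0,0,0]
    - [0,0,0]
    - [0,0,0]
    - [0,0,0]
  dp:
    - [-0.001,-0.0012,0.01]
    - [-0.001,-0.0012,0.02]
    - [-0.001,-0.0012,0.025]
    - [-0.001,-0.0012,0.027]
    - [-0.001,-0.0012,0.028]
    - [-0.001,-0.0012,0.029]
    - [-0.001,-0.0012,0.03]
    - [-0.001,-0.0012,0.0305]
    - [-0.001,-0.0012,0.0305]
  gripper: [0.2,0.2,0.2,0.2,0.2,0.2,0.2,0.2,0.2]

```text
clock: 25.92
tcp_pos: [0.6231, -0.0776, 0.0429]
orientation: [0.994, 0.003, 0.105, 0.0]
wrist_force: [-8.6, 0.8, 12.0]
gripper_width: 0.666
grasp_force: 56.1
```

play_rows:
  rotation:
    - [0,0,0]
    - [0,0,0]
    - [0,0,0]
    - [0,0,0]
    - [0,0,0]
    - [0,0,0]
    - [0,-6,0]
    - [0,-12,0]
    - [0,-12,0]
    - [0,-12,0]
    - [0,-12,0]
  dp:
    - [0,0,-0.0006]
    - [0,0,-0.0006]
    - [0,0,-0.0006]
    - [0,0,-0.0006]
    - [0,0,-0.0006]
    - [0,0,-0.04]
    - [0.01,0,-0.08]
    - [0.03,0,-0.13]
    - [0.03,0,-0.13]
    - [0.03,0,-0.13]
    - [0.03,0,-0.13]
  gripper: [0.2,0.6,0.6,0.6,0.6,0.6,0.6,0.6,0.6,0.6,0.6]

```text
clock: 27.3
tcp_pos: [0.6239, -0.0771, 0.1725]
orientation: [1.0, 0.002, -0.001, -0.0]
wrist_force: [-0.8, -0.2, -0.6]
gripper_width: 0.802
grasp_force: 0.0
```

```bash
python3 - <<'E'
from h import *
s=bot.sense();print(s["clock"],s["tcp_pos"],s["orientation"],s["joint_vel"].round(3))
im=bot.camera("wrist");np.savez("w7.npz",t=s["tcp_pos"],q=s["orientation"])
cv2.imwrite("pics/w7.png",cv2.resize(im,(800,600),interpolation=cv2.INTER_CUBIC))
E
```

```text
27.3 [ 0.62388754 -0.07709322  0.17248198] [ 9.99996663e-01  2.20873358e-03 -1.29318291e-03 -3.51979829e-04] [-0.    -0.    -0.002 -0.001  0.003  0.002]
```

View pics/w7.png

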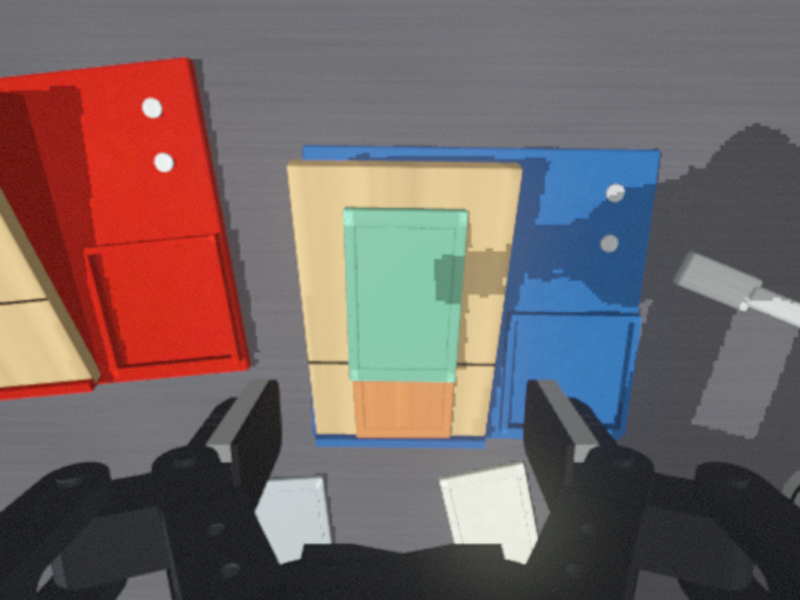

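Green lies square over copper, with corners (344,210), (467,210), (456,381) and (348,381). Its lower edge is a bit below the line at row 363, partly from parallax, so I'll compute it.

```bash
python3 - <<'E'
from h import *
from scipy.optimize import least_squares
w=np.load("w7.npz"); P=(w["t"],w["q"]); ST["blue"]=(.6016,-.1218,0)
print("pred line,stop,top end",proj(slope("blue",[.06,.06,0,0,.178,.178],[.1,-.01]*3,0),P).round(0).tolist(),"obs (308,363)(496,365)(315,437)(487,437)(289,162)(521,162)")
obs=np.array([(344,210),(467,210),(456,381),(348,381)])
O,_,a=ST["blue"][0],0,0
def g(x,t=12,zz=None):
    c,n=np.cos(np.radians(t)),np.sin(np.radians(t))
    u=np.array([.05,.05,-.05,-.05]); L=np.c_[x[0]+u*c-.006*n,x[1]+np.array([.03,-.03,-.03,.03]),.059+u*n+.006*c]
    return (proj(L+[ST["blue"][0],ST["blue"][1],0],P)-obs).ravel()
q=least_squares(g,[.018,.045]);print("green x,y",q.x,q.fun.round(1))
rel(.4218,.004,.04,4.7)
E
```

```text
pred line,stop,top end [[308.0, 365.0], [495.0, 365.0], [317.0, 435.0], [486.0, 436.0], [283.0, 169.0], [521.0, 170.0]] obs (308,363)(496,365)(315,437)(487,437)(289,162)(521,162)
green x,y [0.01787705 0.04384181] [-2.7 -0.6  0.4 -0.1  0.5  0.6  2.2  0.2]
dp [-0.2015, -0.0819, 0.1332] rot [-0.04, 0.14, -4.45] rows>= 4.1
```

play_rows:
  rotation:
    - [0,0,-4.5]
    - [0,0,-4.5]
    - [0,0,-4.5]
    - [0,0,-4.5]
    - [0,0,-4.5]
    - [0,0,-4.5]
    - [0,0,-4.5]
    - [0,0,-4.5]
    - [0,0,-4.5]
  dp:
    - [-0.1,-0.04,0.03]
    - [-0.2015,-0.082,0.09]
    - [-0.2015,-0.082,0.133]
    - [-0.2015,-0.082,0.133]
    - [-0.2015,-0.082,0.133]
    - [-0.2015,-0.082,0.133]
    - [-0.2015,-0.082,0.133]
    - [-0.2015,-0.082,0.133]
    - [-0.2015,-0.082,0.133]
  gripper: [0.6,0.6,0.6,0.6,0.6,0.6,0.6,0.6,0.6]

```text
clock: 28.48
tcp_pos: [0.4248, 0.0031, 0.0418]
orientation: [0.999, 0.041, 0.001, 0.0]
wrist_force: [-0.3, 0.3, -0.7]
gripper_width: 0.802
grasp_force: 0.0
```

```bash
python3 - <<'E'
from h import *
s=bot.sense(); im=bot.camera("wrist"); P=(s["tcp_pos"],s["orientation"]); print(P)
cv2.imwrite("pics/z.png",im)
hsv=cv2.cvtColor(im,cv2.COLOR_BGR2HSV); b=im.astype(int)
m=((hsv[...,2]>120)|((b[...,0]-b[...,2])>12)&(hsv[...,1]<90)).astype(np.uint8)*255
for c in cv2.findContours(m,0,2)[0]:
    if cv2.contourArea(c)<2000: continue
    bx=cv2.boxPoints(cv2.minAreaRect(c)); W=ray("wrist",bx,.006,P)[:,:2]; e=W-np.roll(W,1,0); L=np.linalg.norm(e,axis=1); k=e[L.argmax()]
    print(bx.round().tolist(),W.mean(0),L.round(4),np.degrees(np.arctan2(k[1],k[0])))
E
```

```text
(array([0.42483149, 0.00312076, 0.04183783]), array([9.99143046e-01, 4.13738305e-02, 1.08069624e-03, 4.60822823e-04]))
[[445.0, 299.0], [445.0, 143.0], [511.0, 143.0], [511.0, 299.0]] [ 0.42975747 -0.13167519] [0.0429 0.102  0.0377 0.1029] -163.96785260346567
[[-0.0, 0.0], [511.0, 0.0], [511.0, 360.0], [0.0, 360.0]] [0.43135493 0.00449348] [0.2255 0.2618 0.2259 0.3509] 94.64741079713046
```

```bash
python3 - <<'E'
from h import *
rel(.4216,.0045,-.018,4.7)
E
```

```text
dp [-0.0029, -0.0015, 0.0597] rot [0.05, -0.09, 0.05] rows>= 1.0
```

play_rows:
  rotation:
    - [0,0,0]
    - [0,0,0]
    - [0,0,0]
    - [0,0,0]
    - [0,0,0]
    - [0,0,0]
    - [0,0,0]
    - [0,0,0]
    - [0,0,0]
    - [0,0,0]
  dp:
    - [-0.003,-0.0015,0.04]
    - [-0.003,-0.0015,0.055]
    - [-0.003,-0.0015,0.057]
    - [-0.003,-0.0015,0.059]
    - [-0.003,-0.0015,0.06]
    - [-0.003,-0.0015,0.06]
    - [-0.003,-0.0015,0.06]
    - [-0.003,-0.0015,0.06]
    - [-0.003,-0.0015,0.06]
    - [-0.003,-0.0015,0.06]
  gripper: [0.6,0.6,0.6,0.6,0.6,0.6,0.2,0.2,0.2,0.2]
  newtons: 40

```text
clock: 29.78
tcp_pos: [0.421, 0.0047, -0.0178]
orientation: [0.999, 0.042, 0.001, 0.0]
wrist_force: [-2.9, 0.2, 9.6]
gripper_width: 0.678
grasp_force: 40.6
```

play_rows:
  rotation:
    - [0,0,0]
    - [0,0,0]
    - [0,0,0]
    - [0,0,0]
    - [0,0,0]
    - [0,0,0]
  dp:
    - [0,0,-0.02]
    - [0,0,-0.07]
    - [0,0,-0.12]
    - [0,0,-0.15]
    - [0,0,-0.15]
    - [0,0,-0.15]
  gripper: [0.2,0.2,0.2,0.2,0.2,0.2]
  newtons: 50

```text
clock: 30.52
tcp_pos: [0.4197, 0.005, 0.1305]
orientation: [0.999, 0.042, -0.0, 0.0]
wrist_force: [-0.5, 0.6, -1.9]
gripper_width: 0.667
grasp_force: 53.8
```

```bash
python3 - <<'E'
from h import *
# same local TCP as copper's good drop (-.0270,.0441,.0193 in refined blue frame), red frame
place("red",-.0295,.045,.037,18,xo=0.0,d=-.0187,up=.03)
E
```

```text
tcp [0.6019 0.1797 0.0477] dp [0.1961, -0.1589, 0.0826] rot [0.11, 18.03, -0.63] rows>= 4.2
```

```bash
python3 - <<'E'
from h import *
for n,l in(("w7",[(189,59),(248,368)]),("w6",[(188,26),(248,342)])):
    w=np.load(n+".npz"); p=ray("wrist",(np.array(l)+.5)*.64-.5,.01,(w["t"],w["q"]))[:,:2]
    e=p[0]-p[1]; a=np.arctan2(e[1],e[0]); m=p.mean(0)+.105*np.array([-np.sin(a),np.cos(a)]); print(n,m,np.linalg.norm(e),np.degrees(a))
    w=np.load(n+".npz"); p=ray("wrist",(np.array([(660,119),(626,411)] if n=="w6" else [(659,150),(626,438)])+.5)*.64-.5,.01,(w["t"],w["q"]))[:,:2]
    e=p[0]-p[1]; a=np.arctan2(e[1],e[0]); m=p.mean(0)+.105*np.array([-np.sin(a),np.cos(a)]); print("  blue",m,np.linalg.norm(e),np.degrees(a))
place("red",-.0315,.045,.037,18,xo=0.0,d=-.0187,up=.03)
E
```

```text
w7 [0.6401358  0.13687078] 0.18543877394444763 5.847214479008347
  blue [ 0.60045784 -0.12226464] 0.18686956833742144 0.9291810025329839
w6 [0.63990653 0.13648743] 0.1858711076404967 5.725393310187265
  blue [ 0.60064936 -0.12152769] 0.1854351437300769 0.5235638816218945
tcp [0.5999 0.1795 0.0477] dp [0.1941, -0.1589, 0.0826] rot [0.11, 18.03, -0.63] rows>= 4.2
```

play_rows:
  rotation:
    - [0.1,18,-0.6]
    - [0.1,18,-0.6]
    - [0.1,18,-0.6]
    - [0.1,18,-0.6]
    - [0.1,18,-0.6]
    - [0.1,18,-0.6]
    - [0.1,18,-0.6]
    - [0.1,18,-0.6]
    - [0.1,18,-0.6]
    - [0.1,18,-0.6]
    - [0.1,18,-0.6]
  dp:
    - [0.195,-0.158,0.02]
    - [0.195,-0.158,0.02]
    - [0.195,-0.158,0.02]
    - [0.195,-0.158,0.02]
    - [0.195,-0.158,0.02]
    - [0.195,-0.158,0.05]
    - [0.195,-0.158,0.082]
    - [0.195,-0.158,0.082]
    - [0.195,-0.158,0.082]
    - [0.195,-0.158,0.082]
    - [0.195,-0.158,0.082]
  gripper: [0.2,0.2,0.2,0.2,0.2,0.2,0.2,0.2,0.2,0.2,0.2]

```text
clock: 31.9
tcp_pos: [0.6026, 0.1784, 0.0507]
orientation: [0.986, 0.046, 0.158, -0.007]
wrist_force: [0.4, -0.1, -0.7]
gripper_width: 0.668
grasp_force: 53.9
```

```bash
python3 - <<'E'
from h import *
ST["red"]=(.6395,.1372,5.5)
place("red",-.0315,.045,.037,18,xo=0.0,d=-.0187,up=0)
E
```

```text
tcp [0.6096 0.1795 0.0192] dp [-0.0031, -0.0004, 0.0322] rot [0.06, -0.16, -0.12] rows>= 0.5
```

play_rows:
  rotation:
    - [0,0,0]
    - [0,0,0]
    - [0,0,0]
    - [0,0,0]
    - [0,0,0]
    - [0,0,0]
    - [0,0,0]
    - [0,0,0]
    - [0,0,0]
  dp:
    - [-0.003,-0.0004,0.01]
    - [-0.003,-0.0004,0.02]
    - [-0.003,-0.0004,0.025]
    - [-0.003,-0.0004,0.027]
    - [-0.003,-0.0004,0.028]
    - [-0.003,-0.0004,0.029]
    - [-0.003,-0.0004,0.03]
    - [-0.003,-0.0004,0.031]
    - [-0.003,-0.0004,0.031]
  gripper: [0.2,0.2,0.2,0.2,0.2,0.2,0.2,0.2,0.2]

```text
clock: 33.02
tcp_pos: [0.6071, 0.1794, 0.0217]
orientation: [0.987, 0.047, 0.156, -0.007]
wrist_force: [-19.1, -3.8, 28.5]
gripper_width: 0.672
grasp_force: 59.9
```

play_rows:
  rotation:
    - [0,0,0]
    - [0,0,0]
    - [0,0,0]
    - [0,0,0]
    - [0,0,0]
    - [0,0,0]
    - [0,0,0]
  dp:
    - [0,0,-0.004]
    - [0.0035,0,-0.005]
    - [0.0035,0,-0.005]
    - [0.0035,0,-0.004]
    - [0.0035,0,-0.003]
    - [0.0035,0,-0.002]
    - [0.0035,0,-0.002]
  gripper: [0.2,0.2,0.2,0.2,0.2,0.2,0.2]

```text
clock: 33.9
tcp_pos: [0.6108, 0.1797, 0.0231]
orientation: [0.987, 0.046, 0.157, -0.007]
wrist_force: [-9.2, -2.0, 14.8]
gripper_width: 0.664
grasp_force: 57.0
```

play_rows:
  rotation:
    - [0,0,0]
    - [0,0,0]
    - [0,0,0]
    - [0,0,0]
    - [0,0,0]
    - [0,0,0]
    - [0,-9,0]
    - [0,-18,0.8]
    - [0,-18,0.8]
    - [0,-18,0.8]
    - [0,-18,0.8]
    - [0,-18,0.8]
  dp:
    - [-0.0005,0,-0.001]
    - [-0.0005,0,-0.001]
    - [-0.0005,0,-0.001]
    - [-0.0005,0,-0.001]
    - [-0.0005,0,-0.001]
    - [0,0,-0.04]
    - [0.03,0,-0.1]
    - [0.06,0,-0.14]
    - [0.06,0,-0.14]
    - [0.06,0,-0.14]
    - [0.06,0,-0.14]
    - [0.06,0,-0.14]
  gripper: [0.2,0.6,0.6,0.6,0.6,0.6,0.6,0.6,0.6,0.6,0.6,0.6]

```text
clock: 35.4
tcp_pos: [0.6232, 0.181, 0.172]
orientation: [0.999, 0.04, -0.001, -0.001]
wrist_force: [0.1, -0.1, 0.0]
gripper_width: 0.802
grasp_force: 0.0
```

```bash
python3 - <<'E'
from h import *
s=bot.sense();print(s["clock"],s["tcp_pos"],s["orientation"],s["joint_vel"].round(3))
im=bot.camera("wrist");np.savez("w8.npz",t=s["tcp_pos"],q=s["orientation"])
cv2.imwrite("pics/w8.png",cv2.resize(im,(800,600),interpolation=cv2.INTER_CUBIC))
E
```

```text
35.4 [0.62324351 0.18101755 0.17198374] [ 9.99196454e-01  4.00558479e-02 -1.15977359e-03 -7.93565021e-04] [ 0.    -0.003 -0.007 -0.001  0.004  0.001]
```

View pics/w8.png

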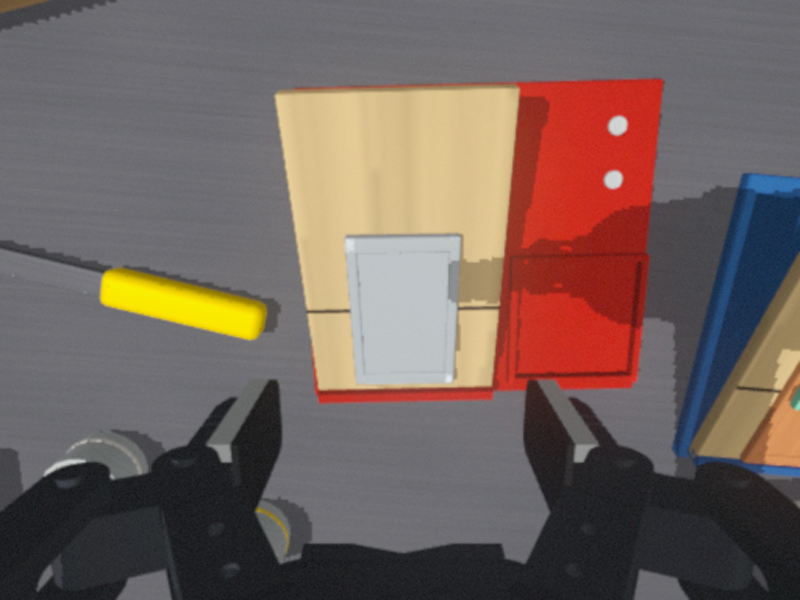

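Zinc is flat and square, with corners (346,236), (460,234), (455,382) and (356,383). Board foot is at row ~388, so there's a gap to the stop. I'll measure it.

```bash
python3 - <<'E'
from h import *
from scipy.optimize import least_squares
w=np.load("w8.npz"); P=(w["t"],w["q"])
obs=np.array([(307,311),(500,307),(319,390),(496,388),(661,80),(634,386)],float)
def f(x):
    ST["red"]=tuple(x); X=np.r_[slope("red",[.06,.06,0,0],[.1,-.01,.1,-.01],[0,0,0,0]),R.from_euler('z',x[2],degrees=True).apply([[.095,-.105,.01],[-.095,-.105,.01]])+[x[0],x[1],0]]
    return (proj(X,P)-obs).ravel()
r=least_squares(f,[.639,.137,5.5]); f(r.x); print(r.x,r.fun.reshape(-1,2).round(1).tolist())
def g(x):
    return (proj(slope("red",[x[0]+.1,x[0]+.1,x[0],x[0]],[x[1]+.03,x[1]-.03,x[1]-.03,x[1]+.03],.006),P)-np.array([(346,236),(460,234),(455,382),(356,383)])).ravel()
q=least_squares(g,[0,.045]); print("zinc s,v",q.x,"x",-.085+(q.x[0]+.05)*np.cos(.314),q.fun.round(1))
E
```

```text
[0.63929009 0.13784489 6.34603213] [[-0.6, 2.3], [-0.4, 0.6], [-0.2, 1.3], [-3.2, -1.6], [3.4, -3.9], [0.6, 2.7]]
zinc s,v [0.01045731 0.044104  ] x -0.02749870522181893 [-3.3  0.7  1.1 -0.9  0.9 -0.6  1.8  1.2]
```

Zinc is about 9 mm up from the stop, which is borderline. I'll re-grip it and slide it down 5 mm.

```bash
python3 - <<'E'
from h import *
a=(.6105,.1797,.0235,5.4,18)
t,r=pose(*a); u=t-r.apply([0,0,.03]); rel(*u,5.4,18); print(u)
E
```

```text
dp [-0.022, 0.0006, 0.1202] rot [0.03, 18.11, -0.81] rows>= 2.0
[0.60127063 0.17882757 0.0520317 ]
```

play_rows:
  rotation:
    - [0,9,-0.4]
    - [0,18.1,-0.8]
    - [0,18.1,-0.8]
    - [0,18.1,-0.8]
    - [0,18.1,-0.8]
    - [0,18.1,-0.8]
    - [0,18.1,-0.8]
  dp:
    - [-0.022,0.0006,0.05]
    - [-0.022,0.0006,0.1]
    - [-0.022,0.0006,0.12]
    - [-0.022,0.0006,0.12]
    - [-0.022,0.0006,0.12]
    - [-0.022,0.0006,0.12]
    - [-0.022,0.0006,0.12]
  gripper: [0.6,0.6,0.6,0.6,0.6,0.6,0.6]

```text
clock: 36.33
tcp_pos: [0.6049, 0.179, 0.0554]
orientation: [0.986, 0.046, 0.159, -0.007]
wrist_force: [-0.4, 0.2, 0.4]
gripper_width: 0.802
grasp_force: 0.0
```

```bash
python3 - <<'E'
from h import *
rel(.6105,.1797,.0235,5.4,18)
E
```

```text
dp [-0.0047, -0.0002, 0.032] rot [0.03, -0.31, -0.04] rows>= 0.5
```

play_rows:
  rotation:
    - [0,0,0]
    - [0,0,0]
    - [0,0,0]
  dp:
    - [0,0,0]
    - [0,0,0]
    - [0,0,0]
  gripper: [0.6,0.6,0.6]

```text
clock: 36.7
tcp_pos: [0.603, 0.1789, 0.0537]
orientation: [0.986, 0.046, 0.157, -0.007]
wrist_force: [-0.6, 0.6, -0.2]
gripper_width: 0.8
grasp_force: 0.0
```

```bash
python3 - <<'E'
from h import *
rel(.6105,.1797,.0235,5.4,18)
E
```

```text
dp [-0.0022, -0.0001, 0.031] rot [0.03, -0.13, -0.03] rows>= 0.5
```

play_rows:
  rotation:
    - [0,0,0]
    - [0,0,0]
    - [0,0,0]
    - [0,0,0]
    - [0,0,0]
    - [0,0,0]
    - [0,0,0]
    - [0,0,0]
    - [0,0,0]
    - [0,0,0]
  dp:
    - [0,0,0.015]
    - [0,0,0.025]
    - [0,0,0.028]
    - [0,0,0.029]
    - [0,0,0.0295]
    - [0,0,0.0295]
    - [0,0,0.0295]
    - [0,0,0.0295]
    - [0,0,0.0295]
    - [0,0,0.0295]
  gripper: [0.6,0.6,0.6,0.6,0.6,0.6,0.6,0.2,0.2,0.2]
  newtons: 30

```text
clock: 37.95
tcp_pos: [0.6124, 0.1802, 0.0274]
orientation: [0.986, 0.046, 0.158, -0.007]
wrist_force: [-7.5, 0.0, 12.5]
gripper_width: 0.598
grasp_force: 6.8
```

play_rows:
  rotation:
    - [0,0,0]
    - [0,0,0]
    - [0,0,0]
    - [0,0,0]
    - [0,0,0]
    - [0,0,0]
    - [0,0,0]
    - [0,0,0]
    - [0,0,0]
    - [0,0,0]
  dp:
    - [0,0,0]
    - [0,0,-0.003]
    - [0,0,-0.003]
    - [-0.001,0,0]
    - [-0.001,0,0.001]
    - [-0.001,0,0.002]
    - [-0.001,0,0.003]
    - [-0.001,0,0.003]
    - [-0.001,0,0.003]
    - [-0.001,0,0.003]
  gripper: [0.6,0.6,0.6,0.6,0.6,0.6,0.6,0.6,0.6,0.6]

```text
clock: 39.2
tcp_pos: [0.6122, 0.1798, 0.0225]
orientation: [0.986, 0.046, 0.158, -0.007]
wrist_force: [0.4, -0.2, 0.3]
gripper_width: 0.798
grasp_force: 0.0
```

play_rows:
  rotation:
    - [0,0,0]
    - [0,0,0]
    - [0,0,0]
    - [0,0,0]
  dp:
    - [0,0,0]
    - [0,0,0]
    - [0,0,0]
    - [0,0,0]
  gripper: [0.3,0.3,0.3,0.3]

```text
clock: 39.7
tcp_pos: [0.6121, 0.1798, 0.0229]
orientation: [0.986, 0.046, 0.158, -0.007]
wrist_force: [-3.1, -0.8, 5.5]
gripper_width: 0.686
grasp_force: 31.4
```

Gripped at 60 mm. Sliding down 5 mm, then releasing.

play_rows:
  rotation:
    - [0,0,0]
    - [0,0,0]
    - [0,0,0]
    - [0,0,0]
    - [0,0,0]
    - [0,0,0]
    - [0,0,0]
    - [0,0,0]
  dp:
    - [0,0,-0.0005]
    - [-0.001,0,-0.0005]
    - [-0.002,0,-0.0005]
    - [-0.003,0,-0.0005]
    - [-0.004,0,-0.0005]
    - [-0.0055,0,-0.0005]
    - [-0.0055,0,-0.0005]
    - [-0.0055,0,-0.0005]
  gripper: [0.3,0.3,0.3,0.3,0.3,0.3,0.3,0.3]

```text
clock: 40.7
tcp_pos: [0.6066, 0.1792, 0.0212]
orientation: [0.986, 0.046, 0.157, -0.007]
wrist_force: [0.1, 0.0, 2.8]
gripper_width: 0.682
grasp_force: 32.6
```

play_rows:
  rotation:
    - [0,0,0]
    - [0,0,0]
    - [0,0,0]
    - [0,0,0]
    - [0,-9,0]
    - [0,-18,0.8]
    - [0,-18,0.8]
    - [0,-18,0.8]
    - [0,-18,0.8]
    - [0,-18,0.8]
    - [0,-18,0.8]
  dp:
    - [0,0,0]
    - [0,0,0]
    - [0,0,0]
    - [0,0,-0.04]
    - [0.03,0,-0.1]
    - [0.05,0,-0.13]
    - [0.06,0,-0.14]
    - [0.06,0,-0.14]
    - [0.06,0,-0.14]
    - [0.06,0,-0.14]
    - [0.06,0,-0.14]
  gripper: [0.6,0.6,0.6,0.6,0.6,0.6,0.6,0.6,0.6,0.6,0.6]

```text
clock: 42.08
tcp_pos: [0.619, 0.1806, 0.1719]
orientation: [0.999, 0.04, 0.0, -0.001]
wrist_force: [-0.7, 0.4, 0.2]
gripper_width: 0.806
grasp_force: 0.0
```

```bash
python3 - <<'E'
from h import *
s=bot.sense();P=(s["tcp_pos"],s["orientation"]);print(s["clock"],P)
im=bot.camera("wrist");np.savez("w9.npz",t=P[0],q=P[1]);cv2.imwrite("pics/w9raw.png",im)
# column profile through the zinc (edges of zinc/board/stop) : print predicted rows and B-R profile
ST["red"]=(.6395,.1375,5.7)
print("pred stop row (orig px), zinc mid",(proj(slope("red",[0,.003,.103],.045,[0,.006,.006]),P)*.64).round(1).tolist())
c=int(proj(slope("red",.0,.045,0),P)[0,0]*.64)
pr=im[:,c-4:c+5].astype(int).mean(1)
sat=pr[:,2]-pr[:,0]
r=int(proj(slope("red",.0,.045,0),P)[0,1]*.64)
print(c,r,[(i,int(sat[i]),int(pr[i].sum()/3)) for i in range(r-14,r+14)])
rel(.418,.272,.13,90)
E
```

```text
42.075 (array([0.61904423, 0.18055782, 0.17190766]), array([ 9.99197692e-01,  4.00399848e-02,  1.93222783e-04, -8.57177862e-04]))
pred stop row (orig px), zinc mid [[258.9, 244.8], [258.9, 246.6], [256.8, 153.1]]
258 244 [(230, -8, 194), (231, -7, 194), (232, -7, 194), (233, -7, 193), (234, -7, 194), (235, -8, 193), (236, -7, 194), (237, -8, 194), (238, -8, 194), (239, -8, 192), (240, -8, 191), (241, -8, 195), (242, -8, 194), (243, -9, 193), (244, -8, 193), (245, -8, 193), (246, 1, 176), (247, 66, 108), (248, 123, 93), (249, 141, 102), (250, 144, 101), (251, 143, 102), (252, 136, 104), (253, 87, 116), (254, 9, 118), (255, -2, 117), (256, -2, 117), (257, -3, 116)]
dp [-0.1934, -0.1072, 0.0422] rot [-0.03, -0.12, -85.41] rows>= 8.0
```

Zinc is now about 3 mm from the stop (edge at row 246.7, with 246.6 predicted for 3 mm). Next is the yellow tin.

play_rows:
  rotation:
    - [0,0,-10.7]
    - [0,0,-21.4]
    - [0,0,-32]
    - [0,0,-42.7]
    - [0,0,-53.4]
    - [0,0,-64]
    - [0,0,-74.7]
    - [0,0,-85.4]
    - [0,0,-85.4]
    - [0,0,-85.4]
    - [0,0,-85.4]
    - [0,0,-85.4]
  dp:
    - [-0.025,-0.013,0]
    - [-0.05,-0.026,0]
    - [-0.075,-0.04,0]
    - [-0.1,-0.053,0]
    - [-0.12,-0.066,0.01]
    - [-0.145,-0.08,0.02]
    - [-0.17,-0.093,0.03]
    - [-0.1934,-0.107,0.042]
    - [-0.1934,-0.107,0.042]
    - [-0.1934,-0.107,0.042]
    - [-0.1934,-0.107,0.042]
    - [-0.1934,-0.107,0.042]
  gripper: [0.6,0.6,0.6,0.6,0.6,0.6,0.6,0.6,0.6,0.6,0.6,0.6]

```text
clock: 43.62
tcp_pos: [0.4198, 0.2716, 0.1309]
orientation: [0.708, 0.706, 0.002, 0.0]
wrist_force: [-0.1, 0.4, -0.2]
gripper_width: 0.796
grasp_force: 0.0
```

```bash
python3 - <<'E'
from h import *
s=bot.sense();P=(s["tcp_pos"],s["orientation"]);print(s["clock"],P)
im=bot.camera("wrist");cv2.imwrite("pics/y.png",im)
hsv=cv2.cvtColor(im,cv2.COLOR_BGR2HSV)
m=cv2.inRange(hsv,(22,150,120),(34,255,255))
for c in cv2.findContours(m,0,2)[0]:
    if cv2.contourArea(c)>800:
        e=cv2.fitEllipse(c); print("Y",e, ray("wrist",e[0],.04,P))
m=cv2.morphologyEx(cv2.inRange(hsv,(0,0,190),(180,60,255)),cv2.MORPH_OPEN,np.ones((5,5)))
for c in cv2.findContours(m,0,2)[0]:
    if cv2.contourArea(c)>800: e=cv2.fitEllipse(c); print("W",e, ray("wrist",e[0],.04,P))
E
```

```text
43.625 (array([0.41979955, 0.27161814, 0.13090939]), array([7.07790731e-01, 7.06419840e-01, 1.79187766e-03, 2.82522899e-04]))
Y ((255.51773071289062, 188.4701690673828), (60.16221237182617, 61.42946243286133), 97.76142883300781) [[0.41823101 0.27549969 0.04      ]]
Y ((470.1437072753906, 124.51020050048828), (37.50545120239258, 174.23348999023438), 18.4998836517334) [[0.57341319 0.32267395 0.04      ]]
W ((321.6549377441406, 42.733726501464844), (72.40215301513672, 76.89718627929688), 7.459237098693848) [[0.46348536 0.37739572 0.04      ]]
```

play_rows:
  rotation:
    - [0,0,0]
    - [0,0,0]
    - [0,0,0]
    - [0,0,0]
    - [0,0,0]
    - [0,0,0]
    - [0,0,0]
    - [0,0,0]
    - [0,0,0]
    - [0,0,0]
    - [0,0,0]
  dp:
    - [0.002,-0.0012,0.04]
    - [0.002,-0.0012,0.08]
    - [0.002,-0.0012,0.1]
    - [0.002,-0.0012,0.12]
    - [0.002,-0.0012,0.135]
    - [0.002,-0.0012,0.135]
    - [0.002,-0.0012,0.135]
    - [0.002,-0.0012,0.135]
    - [0.002,-0.0012,0.135]
    - [0.002,-0.0012,0.135]
    - [0.002,-0.0012,0.135]
  gripper: [0.6,0.6,0.6,0.6,0.6,0.6,0.6,0.1,0.1,0.1,0.1]
  newtons: 40

```text
clock: 45.05
tcp_pos: [0.4189, 0.2744, -0.0032]
orientation: [0.707, 0.707, 0.002, 0.001]
wrist_force: [-0.7, -0.6, 5.8]
gripper_width: 0.614
grasp_force: 42.1
```

play_rows:
  rotation:
    - [0,0,0]
    - [0,0,0]
    - [0,0,0]
    - [0,0,0]
    - [0,0,0]
    - [0,0,0]
    - [0,0,0]
  dp:
    - [0,0,-0.02]
    - [0,0,-0.07]
    - [0,0,-0.12]
    - [0,0,-0.15]
    - [0,0,-0.15]
    - [0,0,-0.15]
    - [0,0,-0.15]
  gripper: [0.1,0.1,0.1,0.1,0.1,0.1,0.1]
  newtons: 50

```text
clock: 45.92
tcp_pos: [0.4166, 0.2734, 0.144]
orientation: [0.707, 0.707, -0.0, -0.001]
wrist_force: [-0.2, 0.1, -2.1]
gripper_width: 0.608
grasp_force: 53.6
```

```bash
python3 - <<'E'
from h import *
rel(.5563,-.183,.145,90)
E
```

```text
dp [-0.4564, 0.1399, -0.0015] rot [-0.05, -0.05, -0.02] rows>= 7.6
```

play_rows:
  rotation:
    - [0,0,0]
    - [0,0,0]
    - [0,0,0]
    - [0,0,0]
    - [0,0,0]
    - [0,0,0]
    - [0,0,0]
    - [0,0,0]
    - [0,0,0]
    - [0,0,0]
    - [0,0,0]
    - [0,0,0]
    - [0,0,0]
    - [0,0,0]
    - [0,0,0]
    - [0,0,0]
  dp:
    - [-0.04,0.012,0]
    - [-0.08,0.025,0]
    - [-0.13,0.04,0]
    - [-0.18,0.055,0]
    - [-0.23,0.07,0]
    - [-0.28,0.085,0]
    - [-0.33,0.1,0]
    - [-0.38,0.117,0]
    - [-0.42,0.13,0]
    - [-0.456,0.14,0]
    - [-0.456,0.14,0.05]
    - [-0.456,0.14,0.08]
    - [-0.456,0.14,0.08]
    - [-0.456,0.14,0.08]
    - [-0.456,0.14,0.08]
    - [-0.456,0.14,0.08]
  gripper: [0.1,0.1,0.1,0.1,0.1,0.1,0.1,0.1,0.1,0.1,0.1,0.1,0.1,0.1,0.1,0.1]

```text
clock: 47.92
tcp_pos: [0.5585, -0.1823, 0.0665]
orientation: [0.707, 0.707, 0.002, 0.001]
wrist_force: [0.8, 0.4, -1.6]
gripper_width: 0.602
grasp_force: 53.6
```

```bash
python3 - <<'E'
from h import *
rel(.5563,-.183,.0075,90)
E
```

```text
dp [-0.0007, -0.0025, 0.059] rot [0.25, -0.04, -0.01] rows>= 0.9
```

play_rows:
  rotation:
    - [0,0,0]
    - [0,0,0]
    - [0,0,0]
    - [0,0,0]
    - [0,0,0]
    - [0,0,0]
    - [0,0,0]
    - [0,0,0]
  dp:
    - [-0.0005,-0.001,0.02]
    - [-0.0005,-0.001,0.04]
    - [-0.0005,-0.001,0.05]
    - [-0.0005,-0.001,0.053]
    - [-0.0005,-0.001,0.055]
    - [-0.0005,-0.001,0.056]
    - [-0.0005,-0.001,0.056]
    - [-0.0005,-0.001,0.056]
  gripper: [0.1,0.1,0.1,0.1,0.1,0.1,0.1,0.1]

```text
clock: 48.92
tcp_pos: [0.557, -0.1825, 0.0094]
orientation: [0.707, 0.707, 0.002, 0.0]
wrist_force: [0.2, 0.1, -1.7]
gripper_width: 0.608
grasp_force: 53.6
```

play_rows:
  rotation:
    - [0,0,0]
    - [0,0,0]
    - [0,0,0]
    - [0,0,0]
    - [0,0,0]
  dp:
    - [0,0,0.001]
    - [0,0,0.0015]
    - [0,0,0.002]
    - [0,0,0.0025]
    - [0,0,0.0025]
  gripper: [0.1,0.1,0.1,0.1,0.1]

```text
clock: 49.55
tcp_pos: [0.5568, -0.1824, 0.007]
orientation: [0.707, 0.707, 0.001, 0.0]
wrist_force: [-1.8, 1.1, 3.7]
gripper_width: 0.608
grasp_force: 54.1
```

Contact with the pocket floor. Release, lift, then go for the white tin.

play_rows:
  rotation:
    - [0,0,0]
    - [0,0,0]
    - [0,0,0]
    - [0,0,0]
    - [0,0,0]
    - [0,0,0]
    - [0,0,0]
    - [0,0,0]
    - [0,0,0]
    - [0,0,0]
  dp:
    - [0,0,0]
    - [0,0,0]
    - [0,0,0]
    - [0,0,0]
    - [0,0,-0.03]
    - [0,0,-0.08]
    - [0,0,-0.13]
    - [0,0,-0.14]
    - [0,0,-0.14]
    - [0,0,-0.14]
  gripper: [0.55,0.55,0.55,0.55,0.55,0.55,0.55,0.55,0.55,0.55]

```text
clock: 50.8
tcp_pos: [0.5555, -0.1821, 0.1447]
orientation: [0.707, 0.707, 0.001, -0.001]
wrist_force: [-0.9, 0.5, -0.2]
gripper_width: 0.771
grasp_force: 0.0
```

```bash
python3 - <<'E'
from h import *
rel(.4635,.374,.145,90)
E
```

```text
dp [0.5561, -0.0921, 0.0018] rot [-0.04, -0.2, -0.02] rows>= 9.0
```

play_rows:
  rotation:
    - [0,0,0]
    - [0,0,0]
    - [0,0,0]
    - [0,0,0]
    - [0,0,0]
    - [0,0,0]
    - [0,0,0]
    - [0,0,0]
    - [0,0,0]
    - [0,0,0]
    - [0,0,0]
    - [0,0,0]
    - [0,0,0]
    - [0,0,0]
  dp:
    - [0.556,-0.092,0]
    - [0.556,-0.092,0]
    - [0.556,-0.092,0]
    - [0.556,-0.092,0]
    - [0.556,-0.092,0]
    - [0.556,-0.092,0]
    - [0.556,-0.092,0]
    - [0.556,-0.092,0]
    - [0.556,-0.092,0]
    - [0.556,-0.092,0]
    - [0.556,-0.092,0.015]
    - [0.556,-0.092,0.015]
    - [0.556,-0.092,0.015]
    - [0.556,-0.092,0.015]
  gripper: [0.6,0.6,0.6,0.6,0.6,0.6,0.6,0.6,0.6,0.6,0.6,0.6,0.6,0.6]

```text
clock: 52.55
tcp_pos: [0.4654, 0.3725, 0.1328]
orientation: [0.708, 0.706, 0.002, 0.0]
wrist_force: [-1.0, 0.8, 1.1]
gripper_width: 0.798
grasp_force: 0.0
```

```bash
python3 - <<'E'
from h import *
s=bot.sense();P=(s["tcp_pos"],s["orientation"]);print(s["clock"],P)
im=bot.camera("wrist");cv2.imwrite("pics/wt.png",im)
hsv=cv2.cvtColor(im,cv2.COLOR_BGR2HSV)
for v in(190,210,225):
  m=cv2.morphologyEx(cv2.inRange(hsv,(0,0,v),(180,60,255)),cv2.MORPH_OPEN,np.ones((5,5)))
  for c in cv2.findContours(m,0,2)[0]:
    if cv2.contourArea(c)>800: e=cv2.fitEllipse(c); print(v,"W",np.round(e[0]),np.round(e[1]), ray("wrist",e[0],.04,P))
E
```

```text
52.55 (array([0.46544673, 0.37254727, 0.13280858]), array([7.07788747e-01, 7.06421932e-01, 1.76095066e-03, 2.07620669e-04]))
190 W [256. 185.] [65. 67.] [[0.46407012 0.37871202 0.04      ]]
210 W [256. 185.] [63. 67.] [[0.46416456 0.37839573 0.04      ]]
225 W [255. 186.] [62. 64.] [[0.46379532 0.37811767 0.04      ]]
```

play_rows:
  rotation:
    - [0,0,0]
    - [0,0,0]
    - [0,0,0]
    - [0,0,0]
    - [0,0,0]
    - [0,0,0]
    - [0,0,0]
    - [0,0,0]
    - [0,0,0]
    - [0,0,0]
    - [0,0,0]
  dp:
    - [0.003,-0.0008,0.04]
    - [0.003,-0.0008,0.08]
    - [0.003,-0.0008,0.1]
    - [0.003,-0.0008,0.12]
    - [0.003,-0.0008,0.135]
    - [0.003,-0.0008,0.135]
    - [0.003,-0.0008,0.135]
    - [0.003,-0.0008,0.135]
    - [0.003,-0.0008,0.135]
    - [0.003,-0.0008,0.135]
    - [0.003,-0.0008,0.135]
  gripper: [0.6,0.6,0.6,0.6,0.6,0.6,0.6,0.1,0.1,0.1,0.1]
  newtons: 40

```text
clock: 53.98
tcp_pos: [0.4651, 0.3771, -0.0011]
orientation: [0.707, 0.707, 0.003, 0.0]
wrist_force: [-1.2, -0.4, 6.3]
gripper_width: 0.612
grasp_force: 42.5
```

play_rows:
  rotation:
    - [0,0,0]
    - [0,0,0]
    - [0,0,0]
    - [0,0,0]
    - [0,0,0]
    - [0,0,0]
    - [0,0,0]
  dp:
    - [0,0,-0.02]
    - [0,0,-0.07]
    - [0,0,-0.12]
    - [0,0,-0.15]
    - [0,0,-0.15]
    - [0,0,-0.15]
    - [0,0,-0.15]
  gripper: [0.1,0.1,0.1,0.1,0.1,0.1,0.1]
  newtons: 50

```text
clock: 54.85
tcp_pos: [0.4629, 0.3757, 0.1454]
orientation: [0.707, 0.707, -0.0, -0.0]
wrist_force: [0.4, 0.7, -1.7]
gripper_width: 0.61
grasp_force: 53.4
```

```bash
python3 - <<'E'
from h import *
X,Y,a=.6395,.1375,5.6
t=np.array([X,Y,0])+R.from_euler('z',a,degrees=True).apply([-.045,-.061,0]); print(t)
rel(t[0],t[1],.145,90+a)
E
```

```text
[0.60066732 0.0723999  0.        ]
dp [-0.3033, 0.1379, 0.0002] rot [-0.05, -0.01, -5.62] rows>= 5.3
```

play_rows:
  rotation:
    - [0,0,-1]
    - [0,0,-2]
    - [0,0,-3]
    - [0,0,-4]
    - [0,0,-5]
    - [0,0,-5.6]
    - [0,0,-5.6]
    - [0,0,-5.6]
    - [0,0,-5.6]
    - [0,0,-5.6]
    - [0,0,-5.6]
    - [0,0,-5.6]
    - [0,0,-5.6]
    - [0,0,-5.6]
  dp:
    - [-0.04,0.018,0]
    - [-0.08,0.036,0]
    - [-0.13,0.059,0]
    - [-0.18,0.082,0]
    - [-0.23,0.105,0]
    - [-0.27,0.123,0]
    - [-0.303,0.138,0]
    - [-0.303,0.138,0]
    - [-0.303,0.138,0.05]
    - [-0.303,0.138,0.08]
    - [-0.303,0.138,0.08]
    - [-0.303,0.138,0.08]
    - [-0.303,0.138,0.08]
    - [-0.303,0.138,0.08]
  gripper: [0.1,0.1,0.1,0.1,0.1,0.1,0.1,0.1,0.1,0.1,0.1,0.1,0.1,0.1]

```text
clock: 56.6
tcp_pos: [0.6028, 0.0735, 0.0685]
orientation: [0.672, 0.741, 0.002, 0.001]
wrist_force: [0.4, 0.1, -1.3]
gripper_width: 0.607
grasp_force: 53.3
```

```bash
python3 - <<'E'
from h import *
rel(.6007,.0724,.009,95.6); print(bot.sense()["tcp_pos"])
E
```

```text
dp [-0.001, -0.0025, 0.0595] rot [0.27, -0.08, -0.01] rows>= 1.0
[0.60280518 0.07353337 0.06853161]
```

play_rows:
  rotation:
    - [0,0,0]
    - [0,0,0]
    - [0,0,0]
    - [0,0,0]
    - [0,0,0]
    - [0,0,0]
    - [0,0,0]
    - [0,0,0]
  dp:
    - [-0.0005,-0.001,0.02]
    - [-0.0005,-0.001,0.04]
    - [-0.0005,-0.001,0.05]
    - [-0.0005,-0.001,0.053]
    - [-0.0005,-0.001,0.055]
    - [-0.0005,-0.001,0.056]
    - [-0.0005,-0.001,0.057]
    - [-0.0005,-0.001,0.057]
  gripper: [0.1,0.1,0.1,0.1,0.1,0.1,0.1,0.1]

```text
clock: 57.6
tcp_pos: [0.6013, 0.0729, 0.0104]
orientation: [0.672, 0.741, 0.002, 0.0]
wrist_force: [0.7, 0.0, -2.0]
gripper_width: 0.605
grasp_force: 53.4
```

play_rows:
  rotation:
    - [0,0,0]
    - [0,0,0]
    - [0,0,0]
    - [0,0,0]
    - [0,0,0]
  dp:
    - [0,0,0.0005]
    - [0,0,0.001]
    - [0,0,0.0015]
    - [0,0,0.002]
    - [0,0,0.002]
  gripper: [0.1,0.1,0.1,0.1,0.1]

```text
clock: 58.22
tcp_pos: [0.6012, 0.0729, 0.009]
orientation: [0.672, 0.741, 0.002, 0.0]
wrist_force: [-3.0, -0.7, 4.9]
gripper_width: 0.609
grasp_force: 54.0
```

play_rows:
  rotation:
    - [0,0,0]
    - [0,0,0]
    - [0,0,0]
    - [0,0,0]
    - [0,0,0]
    - [0,0,10]
    - [0,0,20]
    - [0,0,30]
    - [0,0,40]
    - [0,0,50]
    - [0,0,60]
    - [0,0,70]
    - [0,0,80]
    - [0,0,90]
    - [0,0,95.6]
    - [0,0,95.6]
    - [0,0,95.6]
    - [0,0,95.6]
    - [0,0,95.6]
  dp:
    - [0,0,0]
    - [0,0,0]
    - [0,0,0]
    - [0,0,0]
    - [0,0,-0.04]
    - [0,0,-0.1]
    - [0,0,-0.15]
    - [-0.02,0,-0.2]
    - [-0.04,0,-0.25]
    - [-0.06,0,-0.29]
    - [-0.07,0,-0.29]
    - [-0.07,0,-0.29]
    - [-0.07,0,-0.29]
    - [-0.07,0,-0.29]
    - [-0.07,0,-0.29]
    - [-0.07,0,-0.29]
    - [-0.07,0,-0.29]
    - [-0.07,0,-0.29]
    - [-0.07,0,-0.29]
  gripper: [0.55,0.55,0.55,0.55,0.55,0.55,0.55,0.55,0.55,0.55,0.55,0.55,0.55,0.55,0.55,0.55,0.55,0.55,0.55]

```text
clock: 60.6
tcp_pos: [0.6073, 0.0027, 0.298]
orientation: [1.0, 0.0, 0.001, -0.001]
wrist_force: [0.0, -0.5, 0.4]
gripper_width: 0.778
grasp_force: 0.0
```

```bash
python3 - <<'E'
from h import *
s=bot.sense();print(s["clock"],s["tcp_pos"],s["orientation"],s["joint_vel"].round(3))
im=bot.camera("wrist");np.savez("w10.npz",t=s["tcp_pos"],q=s["orientation"])
cv2.imwrite("pics/w10.png",cv2.resize(im,(800,600),interpolation=cv2.INTER_CUBIC))
E
```

```text
60.6 [0.60734554 0.00272971 0.29804863] [ 9.99998898e-01  9.87090955e-05  1.11977021e-03 -9.70105393e-04] [-0.001  0.     0.    -0.    -0.     0.003]
```

View pics/w10.png

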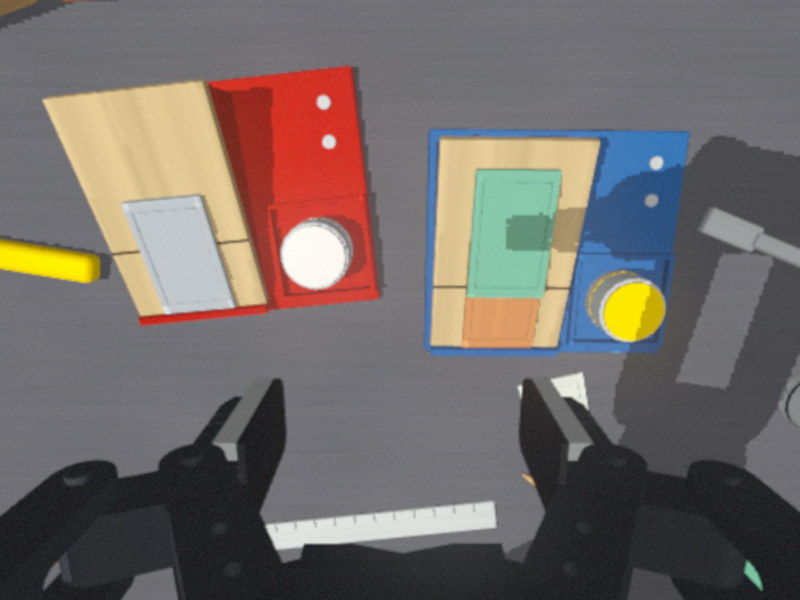

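All is in place: zinc flat at the stop, green over copper, the white lid at (315,254) and the yellow lid at (633,310) in their pockets. A quick number check on the tins comes next, then sign-off.

```bash
python3 - <<'E'
from h import *
w=np.load("w10.npz"); P=(w["t"],w["q"])
p=ray("wrist",(np.array([(633,310),(315,254)])+.5)*.64-.5,.05,P)[:,:2]
y=p[0]-[.6012,-.122]; wt=R.from_euler('z',-5.6,degrees=True).apply([*(p[1]-[.6395,.1375]),0])[:2]
print(y,wt)
ok=abs(y-[-.045,-.062]).max()<.009 and abs(wt-[-.045,-.062]).max()<.009
if ok: print(bot.sign_off())
E
```

```text
[-0.04318484 -0.05882129] [-0.04271286 -0.06296377]
the job is handed in; nothing more can be done
None
```

Both stands are made up and the job was handed in at about 61 s; my final picture and measurements put everything inside tolerance, but sign-off gave no verdict, and I did not re-measure the white shingle or black tin, which the arm never handled.

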